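Eject stone discs and lay them out by their settings

ROBOT

A 6-joint arm with a two-finger parallel gripper is mounted at the origin on the work surface. World frame = base frame: x ahead of the robot, y to its left, z up, the work surface at z = 0. Lengths are in m, angles in rad, forces in N, time in s.
With the tool pointing down it reaches from about 0.25 to 0.725 m from the base axis. Payload 4 kg.
Tool frame: the origin (TCP) lies on the centre line of the jaws, within the pads' length; the fingertips stand ahead of it and the grasp point (between the pads) lies 3 mm ahead of it (bot.tcp_to_tips is the z of the fingertips in the tool frame, in m); z points along the fingers, y is the line along which they close (so a half turn about z gives the same grasp; the last joint's range is limited). The gripper opens to 85 mm and grips with 20 to 120 N. Pads are 22 mm wide; open, the fingers measure 114 mm over their backs; the gripper's body (76 mm by 85 mm) begins 54 mm behind the grasp point. The pads swing forward as they close: fully open they stand 13 mm farther back than shut.
Start: joints at [-1.163, 0.241, 0.005, 1.335, 0, 1.571], TCP at [0.198, -0.459, 0.214] pointing down, gripper open.
Joint ranges: [-2.72, 2.72], [-1.05, 1.87], [-1.09, 1.28], [-1.99, 2.15], [-1.42, 1.44], [-3.14, 3.14]. Speed limits (rad/s): [2.79, 2.79, 3.14, 3.14, 3.14, 3.14].

INTERFACE

Orientations are given as a unit quaternion [x, y, z, w].
In Python, from workcell import telemetry, camera, camera_params, ticket, boxes_of, cut_out, spot_point, bot gives the robot as it stands.
- The arm moves only by the shell command python3 -m creep 'ROWS'. ROWS is text: rows parted by semicolons, each of 5 numbers parted by spaces: the opening, from 0 (shut) to 1 (fully open), then the shift along the tool's x, y, z in units of 150 mm (1.0 is 150 mm), then the turn about the tool's z in units of 180 degrees (1.0 is 180 degrees). In form: claw x y z turn; .... A call has 1 to 12 rows; each row is the pose to reach, as a shift and turn from the pose commanded when the call began, along the tool's axes at that moment, turning the shorter way round; what a row does not reach only later rows make up. A row lasts 1/8 s, in which the tool goes at most 62.5 mm and 10.7 degrees, less where a joint would pass 70% of its speed; a pose out of reach is approached as far as the arm can. A call with a number of a shift or a turn outside -1 to 1 is refused whole. A call with a gripper value outside its range is refused whole. The fingers move at their own pace and stop on an object; the grip force is fixed at half the most. Time passes only in rows, so rows that repeat a pose let the fingers close. It gives the time, the measured TCP pose, the force, the opening and the grip force at its end, in the units of the state.
- telemetry.get_obs(): the state, without advancing time (a new reading comes with each control period).
- camera(name): name is "scene" or "top"; returns the picture (420x560x3 uint8, red, green, blue); there is no depth.
- camera_params(name): a dict with "camera_matrix" (3x3 intrinsics, pixels), "eye" and "attitude" of the camera in the world. Camera axes: x right, y down, z forward; pixel columns grow to the right and rows downward; lengths in m; the calibration is good to about 2 mm. A picture is of the moment at which its call begins. camera_params takes no time and is no camera call.
- ticket.job_done(): hands the job in; it is judged then, once.
Trained networks look in the newest picture that a camera, given by its name, has taken for a name from the list of things; names that differ only in an ending like _2 or _b are one class to them, and where a whole thing is asked for, a point or a joint stands for the part that bears it (a point fixed in the world has none). Each returns a list of dicts, best first, with "conf" (0 to 1); they miss things now and then, are a little off and sometimes report something else, mostly with a low value. They report only what shows in the picture. A call takes as long as a camera call. They do not tell look-alikes from the thing itself.
- boxes_of(thing, camera): "at" ([x, y, z] in m, in world coordinates, good to about 4 mm: the middle of the surface that is visible of it).
- cut_out(thing, camera): "pixels" (420x560 bool, what is visible of it).
- spot_point(thing, camera): "at" ([x, y, z] in m, in world coordinates, good to about 4 mm: a listed point, or the origin of a listed thing).
The state is a dict: "clock": time; "joint_pos": joint angles; "joint_vel": joint speeds; "tau": joint torques, N m; "eef_pos": TCP position; "tool_rot": TCP orientation; "ft_force": force on the tool from outside, world axes, zero at the start; "ft_torque": the same for the moment, N m; "grip_width": finger opening in m; "grasp_force": force on a finger pad.
Only numpy, scipy, OpenCV 4.12 (cv2) and the standard library are available. Lean on these libraries where they do the work, as an engineer would, in place of code of your own. Each camera call takes 0.05 s, during which the arm holds its last target. There are 200 camera calls.

TASK

Push each stone disc up out of the press block from below by pulling up its ejector handle, then lay it flat on the bench next to the brass pendant setting that it fits: on the side opposite the hanging loop, in line with the loop, with a gap of about one centimetre between disc and setting. Three or four discs are in the block; finish with every ejector handle pushed fully down again, and leave the other things on the bench where they are.

Things in the scene. Friction and masses are not known exactly. Their poses are not given: they have to be found in the camera images.
- block: Fixed dark steel press block, 80 x 256 mm, flat top 41 mm above the bench. Origin: centre of its underside. Four round wells 14 mm deep in a row along its y axis, at x 0 and y +90, +32, -28, -92 mm, for the 22, 30, 38, 46 mm discs, each 3 mm wider than its disc. Discs in them lie flush with the top. In front of each well, 62 mm to the block's -x side, stands its ejector handle.
- disc22: Polished pale stone disc, flat on both faces (either may be up), diameter 22 mm, 14 mm thick, 20 g or so. Origin: centre of its underside, z along its axis. Starts flush in its well of the block; None if absent in this run.
- setting22: Loose brass pendant setting that the 22 mm disc fits: shallow round cup, outer diameter 30 mm, 8 mm high, flat on the bench, with a small hanging loop that sticks out 13 mm on its +x side. Origin: centre of the cup's underside, z up. The disc belongs on the side away from the loop, centre on the -x axis about 36 mm from the origin (rims 10 mm apart).
- eject22 (a joint): Ejector of the 22 mm well, a vertical slide: 0 = fully down, 0.012 m = top of its stroke. Pulling its handle up drives a pin through the well's floor; at the top the disc is 11 mm up, its underside still 3 mm down in the well, 11 mm of it above the block. Friction holds it where it is left (5 N raise it, 3 N push it down again, e.g. with closed fingers on the knob).
- handle22 (a point): Centre of the top of the ejector handle of the 22 mm well: an upright brass knob, diameter 14 mm, 24 mm tall, top 68 mm above the bench when fully down; moves with the ejector. The well's centre lies 62 mm from it along the block's +x axis.
- disc30: Polished pale stone disc, flat on both faces (either may be up), diameter 30 mm, 14 mm thick, 32 g or so. Origin: centre of its underside, z along its axis. Starts flush in its well of the block; None if absent in this run.
- setting30: Loose brass pendant setting that the 30 mm disc fits: shallow round cup, outer diameter 38 mm, 8 mm high, flat on the bench, with a small hanging loop that sticks out 13 mm on its +x side. Origin: centre of the cup's underside, z up. The disc belongs on the side away from the loop, centre on the -x axis about 44 mm from the origin (rims 10 mm apart).
- eject30 (a joint): Ejector of the 30 mm well, a vertical slide: 0 = fully down, 0.012 m = top of its stroke. Pulling its handle up drives a pin through the well's floor; at the top the disc is 11 mm up, its underside still 3 mm down in the well, 11 mm of it above the block. Friction holds it where it is left (5 N raise it, 3 N push it down again, e.g. with closed fingers on the knob).
- handle30 (a point): Centre of the top of the ejector handle of the 30 mm well: an upright brass knob, diameter 14 mm, 24 mm tall, top 68 mm above the bench when fully down; moves with the ejector. The well's centre lies 62 mm from it along the block's +x axis.
- disc38: Polished pale stone disc, flat on both faces (either may be up), diameter 38 mm, 14 mm thick, 44 g or so. Origin: centre of its underside, z along its axis. Starts flush in its well of the block; None if absent in this run.
- setting38: Loose brass pendant setting that the 38 mm disc fits: shallow round cup, outer diameter 46 mm, 8 mm high, flat on the bench, with a small hanging loop that sticks out 13 mm on its +x side. Origin: centre of the cup's underside, z up. The disc belongs on the side away from the loop, centre on the -x axis about 52 mm from the origin (rims 10 mm apart).
- eject38 (a joint): Ejector of the 38 mm well, a vertical slide: 0 = fully down, 0.012 m = top of its stroke. Pulling its handle up drives a pin through the well's floor; at the top the disc is 11 mm up, its underside still 3 mm down in the well, 11 mm of it above the block. Friction holds it where it is left (5 N raise it, 3 N push it down again, e.g. with closed fingers on the knob).
- handle38 (a point): Centre of the top of the ejector handle of the 38 mm well: an upright brass knob, diameter 14 mm, 24 mm tall, top 68 mm above the bench when fully down; moves with the ejector. The well's centre lies 62 mm from it along the block's +x axis.
- disc46: Polished pale stone disc, flat on both faces (either may be up), diameter 46 mm, 14 mm thick, 56 g or so. Origin: centre of its underside, z along its axis. Starts flush in its well of the block; None if absent in this run.
- setting46: Loose brass pendant setting that the 46 mm disc fits: shallow round cup, outer diameter 54 mm, 8 mm high, flat on the bench, with a small hanging loop that sticks out 13 mm on its +x side. Origin: centre of the cup's underside, z up. The disc belongs on the side away from the loop, centre on the -x axis about 60 mm from the origin (rims 10 mm apart).
- eject46 (a joint): Ejector of the 46 mm well, a vertical slide: 0 = fully down, 0.012 m = top of its stroke. Pulling its handle up drives a pin through the well's floor; at the top the disc is 11 mm up, its underside still 3 mm down in the well, 11 mm of it above the block. Friction holds it where it is left (5 N raise it, 3 N push it down again, e.g. with closed fingers on the knob).
- handle46 (a point): Centre of the top of the ejector handle of the 46 mm well: an upright brass knob, diameter 14 mm, 24 mm tall, top 68 mm above the bench when fully down; moves with the ejector. The well's centre lies 62 mm from it along the block's +x axis.
- charcoal: Bystander: black charcoal block, 60 x 50 x 30 mm, on the bench. Origin: centre of underside.
- flux: Bystander: small glass bottle, diameter 32 mm, 55 mm tall. Origin: centre of underside.
- tin: Bystander: round metal tin behind the block, diameter 52 mm, 22 mm tall. Origin: centre of underside.
- anvil: Bystander: steel bench block, 60 x 60 x 22 mm, in front of the press block's handles. Origin: centre of underside.
- gluestick: Bystander: glue stick standing up, diameter 26 mm, 90 mm tall, behind the press block. Origin: centre of underside.
Mind the look-alikes: they are no part of the job. Leave any black or blue look-alike of the setting46 alone.

How it is judged:
By the outcome, as a careful person would: the job done as asked, in the order asked, and still so for the second after the job is handed in, with the robot touching nothing.
Of disc22, disc30, disc38, disc46 only 3 to 4 are there at a start; the rules pass over those that are not, and their reading is None.
At some moment in a run one of setting22, setting30, setting38, setting46 may be knocked a few centimetres aside while the robot is not near it.
Once in a run the grip may slacken for a moment while it holds something.
It also fails if it takes over 210 s, if anything falls off the work surface, if the arm or the gripper's body presses on something with over 40 N, if the wrist force passes 120 N, or if a joint passes its speed limit or range.

## Working session

There is one attempt and no reset: what is moved stays moved. The work goes in short steps, Python scripts to look and compute and a shell command to move; the robot and the scene stay as the last step left them, time stands still between calls to the robot, and variables do not carry over. Pictures are saved under pics/ and viewed, at most 14 in all, crops included, and the job is handed in when it is done.

```bash
ls; mkdir -p pics; python3 - <<'E'
from workcell import *
import cv2,numpy as np
for c in ("scene","top"):
    im=camera(c); cv2.imwrite(f"pics/{c}0.png",im[:,:,::-1]); p=camera_params(c); print(c,{k:np.round(v,3).tolist() for k,v in p.items()})
for n in "22 30 38 46".split():
    for t in("disc","setting","handle"):
        print(t+n,[(np.round(d["at"],3).tolist(),round(d["conf"],2)) for d in spot_point(t+n,"top")][:4])
for t in "block charcoal flux tin anvil gluestick".split():
    print(t,[(np.round(d["at"],3).tolist(),round(d["conf"],2)) for d in spot_point(t,"top")][:3])
s=telemetry.get_obs();print(s["clock"],s["eef_pos"],s["tool_rot"],bot.tcp_to_tips,s["ft_force"])
E
```

```text
pics
scene {'camera_matrix': [[485.717, 0.0, 275.656], [0.0, 485.717, 202.855], [0.0, 0.0, 1.0]], 'eye': [0.954, -0.381, 0.876], 'attitude': [0.891, 0.358, -0.112, -0.258]}
top {'camera_matrix': [[443.591, 0.0, 281.714], [0.0, 443.591, 204.49], [0.0, 0.0, 1.0]], 'eye': [0.531, 0.006, 0.94], 'attitude': [0.713, -0.701, 0.025, -0.009]}
disc22 [([0.578, -0.317, 0.028], 0.7), ([0.579, -0.249, 0.024], 0.6), ([0.595, -0.131, 0.028], 0.55), ([0.59, -0.192, 0.027], 0.47)]
setting22 [([0.635, 0.147, -0.001], 0.9), ([0.688, 0.01, 0.003], 0.81), ([0.477, 0.165, -0.002], 0.7), ([0.752, 0.152, -0.0], 0.65)]
handle22 [([0.525, -0.239, 0.068], 0.7), ([0.511, -0.304, 0.069], 0.7), ([0.529, -0.185, 0.069], 0.52), ([0.536, -0.128, 0.065], 0.4)]
disc30 [([0.578, -0.317, 0.028], 0.7), ([0.579, -0.249, 0.024], 0.6), ([0.595, -0.131, 0.028], 0.55), ([0.59, -0.192, 0.027], 0.47)]
setting30 [([0.635, 0.147, -0.001], 0.9), ([0.688, 0.01, 0.003], 0.81), ([0.477, 0.165, -0.002], 0.7), ([0.752, 0.152, -0.0], 0.65)]
handle30 [([0.525, -0.239, 0.068], 0.7), ([0.511, -0.304, 0.069], 0.7), ([0.529, -0.185, 0.069], 
[... 589 characters left out ...]
5, 0.147, -0.001], 0.9), ([0.688, 0.01, 0.003], 0.81), ([0.477, 0.165, -0.002], 0.7), ([0.752, 0.152, -0.0], 0.65)]
handle46 [([0.525, -0.239, 0.068], 0.7), ([0.511, -0.304, 0.069], 0.7), ([0.529, -0.185, 0.069], 0.52), ([0.536, -0.128, 0.065], 0.4)]
block [([0.587, -0.223, -0.001], 0.87)]
charcoal [([0.429, 0.007, -0.002], 0.85)]
flux [([0.572, 0.008, 0.001], 0.6), ([0.683, -0.286, -0.003], 0.5)]
tin [([0.684, -0.289, -0.003], 0.58)]
anvil [([0.452, -0.163, -0.004], 0.74), ([0.576, -0.316, 0.028], 0.25)]
gluestick [([0.679, -0.191, 0.001], 0.7)]
1.0 [ 0.19829891 -0.45901469  0.21443175] [9.79284801e-01 2.02487721e-01 1.43156648e-06 3.02625434e-05] 0.022 [ 0.11746489 -0.35207602  0.69994965]
```

View pics/top0.png

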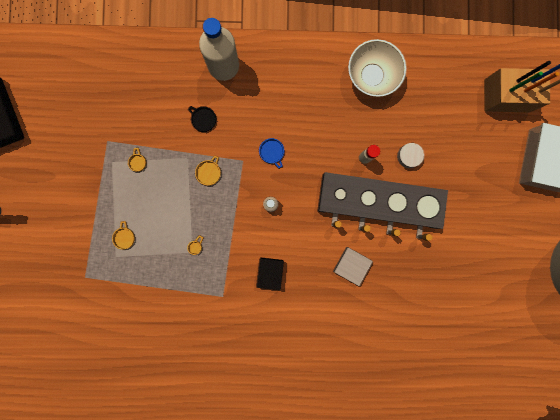

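View pics/scene0.png

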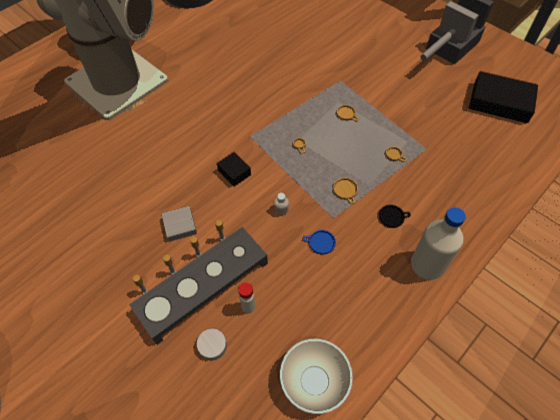

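The top picture shows the brass settings at px (195,247)=22, (138,162)=30, (124,238)=38 and (209,173)=46. The look-alikes are blue (272,151) and black (204,119), which I leave alone. All four discs are in the block, at (340,194), (369,198), (398,202) and (428,207), with the handles below them. The next step is a precise measurement and one close crop.

```bash
cat > h.py <<'E'
import numpy as np,cv2
from scipy.spatial.transform import Rotation as R
from scipy.optimize import least_squares
from workcell import *
WELL={22:90,30:32,38:-28,46:-92}
SET0={22:(.477,.165),30:(.655,.29),38:(.49,.32),46:(.635,.147)}
def ray(c,uv,z):
    p=camera_params(c);K=np.array(p["camera_matrix"]);M=R.from_quat(p["attitude"]).as_matrix();e=np.array(p["eye"])
    uv=np.atleast_2d(uv).astype(float);d=(M@np.linalg.inv(K)@np.c_[uv,np.ones(len(uv))].T).T
    return (e+d*((z-e[2])/d[:,2])[:,None])[:,:2]
def proj(c,P):
    p=camera_params(c);K=np.array(p["camera_matrix"]);M=R.from_quat(p["attitude"]).as_matrix()
    q=(np.atleast_2d(P)-np.array(p["eye"]))@M; q=q@K.T; return q[:,:2]/q[:,2:]
def brass(im):
    h=cv2.cvtColor(im,cv2.COLOR_RGB2HSV); return cv2.inRange(h,(15,140,90),(30,255,255))
def blobs(mask,amin=20):
    n,l,s,c=cv2.connectedComponentsWithStats(mask); return [(s[i,4],c[i],l==i) for i in range(1,n) if s[i,4]>amin]
def template(c,D,x,y,th):
    "silhouette (supersampled x4 pixels) of a setting of cup diameter D at x,y with loop direction th"
    a=np.linspace(0,2*np.pi,60);m=np.zeros((420*4,560*4),np.uint8)
    hull=[]
    for z in(0,.008): hull.append(proj(c,np.c_[x+D/2*np.cos(a),y+D/2*np.sin(a),0*a+z]))
    h=cv2.convexHull(np.vstack(hull).astype(np.float32))
    cv2.fillPoly(m,[np.round(h*4+1.5).astype(int)],255)
    return cv2.resize(m,(560,420),interpolation=cv2.INTER_AREA)/255.
def settings(c,im=None,verbose=True):
    "find brass settings; returns list of (x,y,th,D)"
    im=camera(c) if im is None else im
    out=[]
    for a,ctr,m in blobs(brass(im),40):
        m=cv2.morphologyEx(m.astype(np.uint8),cv2.MORPH_CLOSE,np.ones((3,3)))
        cn,_=cv2.findContours(m,cv2.RETR_EXTERNAL,cv2.CHAIN_APPROX_NONE)
        w=ray(c,max(cn,key=len)[:,0,:],.006)
        if w[:,1].mean()<.08 or w[:,1].mean()>.45: continue
        c0=np.median(w,0)
        f=least_squares(lambda q:np.hypot(*(w-q[:2]).T)-q[2],[*c0,.02],loss="cauchy",f_scale=.001)
        x,y,r=f.x
        d=np.hypot(*(w-[x,y]).T); k=d>r+.004
        v=(w[k]-[x,y]).mean(0) if k.any() else np.zeros(2)
        out.append((x,y,np.arctan2(v[1],v[0]),2*r+.002,a))
    return out
def discs(c,im=None,z=.041,box=None):
    im=camera(c) if im is None else im
    h=cv2.cvtColor(im,cv2.COLOR_RGB2HSV); m=cv2.inRange(h,(0,0,150),(180,90,255)); out=[]
    for a,ctr,k in blobs(m,30):
        cn,_=cv2.findContours(k.astype(np.uint8),cv2.RETR_EXTERNAL,cv2.CHAIN_APPROX_NONE)
        w=ray(c,max(cn,key=len)[:,0,:],z)
        if len(w)<6: continue
        (cx,cy)=ray(c,[ctr],z)[0]
        D=2*np.sqrt(cv2.contourArea(w.astype(np.float32)*1000)/np.pi)/1000+.002
        if .015<D<.055: out.append((cx,cy,D))
    return out
def go(x,y,z,th=None):
    "th: world angle of the closing line (tool y). prints shift in units, split into n calls"
    s=telemetry.get_obs();M=R.from_quat(s["tool_rot"]).as_matrix()
    d=M.T@(np.array([x,y,z])-s["eef_pos"])/.15
    t=0
    if th is not None:
        cur=np.arctan2(M[1,1],M[0,1]); t=-((th-cur+np.pi/2)%np.pi-np.pi/2)
    n=int(np.ceil(max(abs(d).max(),1e-9)))
    print("n",n,"shift/call",np.round(d/n,3).tolist(),"turn",round(t/np.pi,3),"q6",round(s["joint_pos"][5],2))
def st():
    s=telemetry.get_obs();M=R.from_quat(s["tool_rot"]).as_matrix()
    print(round(s["clock"],2),np.round(s["eef_pos"],4).tolist(),"yaw_y",round(float(np.arctan2(M[1,1],M[0,1])),3),"F",np.round(s["ft_force"],1).tolist(),"w",round(s["grip_width"],4),"g",s["grasp_force"])
E
python3 - <<'E'
from h import *
print([a for a in dir(bot) if a[0]!='_'])
for c in("top","scene"):
    im=camera(c)
    for s in settings(c,im): print(c,"set",np.round(s,4).tolist(), "ctr", np.round(proj(c,[s[0],s[1],.006])).tolist())
    ds=[d for d in discs(c,im) if np.hypot(d[0]-.587,d[1]+.22)<.14 and .5<d[0]<.65]
    print(np.round(ds,4).tolist())
    P=np.array([d[:2] for d in sorted(ds,key=lambda d:-d[1])])
    if len(P)==4:
        L=np.array([.09,.032,-.028,-.092])
        f=least_squares(lambda q:(P-np.c_[q[0]-np.sin(q[2])*L,q[1]+np.cos(q[2])*L]).ravel(),[.587,-.223,0]); print("block",np.round(f.x,4).tolist(),np.abs(f.fun).max())
    if c=="top":
        cv2.imwrite("pics/crop0.png",cv2.resize(np.hstack([im[140:270,80:250],im[140:270,300:460]]),None,fx=2.4,fy=2.4,interpolation=cv2.INTER_CUBIC)[:,:,::-1])
E
```

```text
['Unreachable', 'tcp_to_tips']
top set [0.6596, 0.2918, 0.0928, 0.0386, 269.0] ctr [[136.0, 162.0]]
top set [0.641, 0.1424, -0.4905, 0.0546, 535.0] ctr [[208.0, 172.0]]
top set [0.5002, 0.3151, 0.0242, 0.0469, 415.0] ctr [[123.0, 238.0]]
top set [0.483, 0.1665, -0.5176, 0.0308, 193.0] ctr [[194.0, 247.0]]
[[0.5981, -0.1323, 0.0205], [0.5909, -0.19, 0.0284], [0.5834, -0.2496, 0.0365], [0.5751, -0.3132, 0.0445]]
block [0.5868, -0.2218, -0.1264] 0.00018980360199810642
scene set [0.4986, 0.3145, -0.0169, 0.044, 205.0] ctr [[346.0, 112.0]]
scene set [0.4828, 0.1654, -0.5302, 0.0298, 113.0] ctr [[299.0, 143.0]]
scene set [0.658, 0.2917, 0.0183, 0.0368, 173.0] ctr [[394.0, 153.0]]
scene set [0.6396, 0.1421, -0.4721, 0.0531, 392.0] ctr [[345.0, 188.0]]
scene set [-2.6467, -465.1791, 1.5629, 930.7616, 160.0] ctr [[1183.0, -585.0]]
[[0.5973, -0.1329, 0.0204], [0.5902, -0.1906, 0.0288], [0.5826, -0.2503, 0.0366], [0.5746, -0.3138, 0.0452]]
block [0.5861, -0.2224, -0.1248] 0.0001773963140293544
```

View pics/crop0.png

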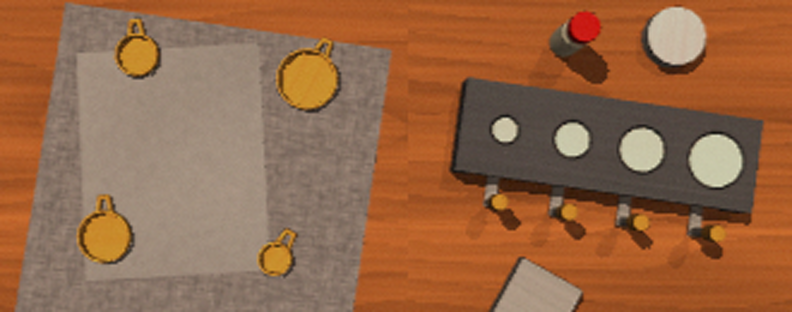

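```bash
cat >> h.py <<'E'
B=np.array([.5865,-.2221]);b=-.1256;BX=np.array([np.cos(b),np.sin(b)]);BY=np.array([-BX[1],BX[0]]);TB=np.pi/2+b
def well(n): return B+BY*WELL[n]/1000
def handle(n): return well(n)-.062*BX
def path(*wps):
    "waypoints (x,y,z,th or None): prints per-call rows, each call relative to the one before; turn only at the start of a wp"
    s=telemetry.get_obs();M=R.from_quat(s["tool_rot"]).as_matrix();p=np.array(s["eef_pos"])
    for x,y,z,th in wps:
        d=M.T@(np.array([x,y,z])-p)/.15;t=0;cur=np.arctan2(M[1,1],M[0,1])
        if th is not None: t=-((th-cur+np.pi/2)%np.pi-np.pi/2)
        n=max(1,int(np.ceil(abs(d).max())))
        print("n",n,"xyz",np.round(d/n,3).tolist(),"turn",round(t/np.pi,3),"in one of the calls, the last")
        M=M@R.from_euler("z",t).as_matrix();p=np.array([x,y,z])
E
python3 - <<'E'
from h import *
st();h=handle(22);print(h,well(22));path((*h,.15,TB),(*h,.068,None))
E
```

```text
1.1 [0.1983, -0.459, 0.2144] yaw_y -1.163 F [0.2, 0.0, -0.7] w 0.0852 g 0.0
[ 0.5362627  -0.12504222] [ 0.5977743  -0.13280896]
n 3 xyz [0.984, -0.383, 0.143] turn 0.17 in one of the calls, the last
n 1 xyz [-0.0, -0.0, 0.547] turn 0.0 in one of the calls, the last
```

```bash
python3 -m creep '0.4 0.984 -0.383 0 0;0.4 0.984 -0.383 0 0;0.4 0.984 -0.383 0 0;0.4 0.984 -0.383 0 0;0.4 0.984 -0.383 0 0'; python3 -m creep '0.4 0.984 -0.383 0 0;0.4 0.984 -0.383 0 0;0.4 0.984 -0.383 0 0;0.4 0.984 -0.383 0 0;0.4 0.984 -0.383 0 0';python3 -m creep '0.4 0.984 -0.383 0.43 0.17;0.4 0.984 -0.383 0.43 0.17;0.4 0.984 -0.383 0.43 0.17;0.4 0.984 -0.383 0.43 0.17;0.4 0.984 -0.383 0.43 0.17;0.4 0.984 -0.383 0.43 0.17;0.4 0.984 -0.383 0.43 0.17'; python3 - <<'E'
from h import *
st();h=handle(22);path((*h,.068,TB))
cv2.imwrite("pics/a1.png",cv2.resize(camera("scene")[150:350,80:320],None,fx=2.5,fy=2.5)[:,:,::-1])
E
```

```text
clock: 1.72
eef_pos: [0.3108, -0.348, 0.2145]
tool_rot: [0.979, 0.203, -0.0, 0.0]
ft_force: [-0.3, -0.6, -0.5]
grip_width: 0.0341
grasp_force: 0.0
clock: 2.35
eef_pos: [0.423, -0.2375, 0.2142]
tool_rot: [0.979, 0.202, -0.0, 0.0]
ft_force: [0.4, -0.4, 0.5]
grip_width: 0.0339
grasp_force: 0.0
clock: 3.22
eef_pos: [0.5361, -0.1265, 0.1508]
tool_rot: [0.998, -0.064, 0.001, 0.0]
ft_force: [0.4, -0.4, 0.9]
grip_width: 0.0341
grasp_force: 0.0
3.23 [0.5361, -0.1265, 0.1508] yaw_y -1.699 F [0.4, -0.4, 0.9] w 0.0341 g 0.0
n 1 xyz [-0.001, -0.01, 0.552] turn -0.001 in one of the calls, the last
```

View pics/a1.png

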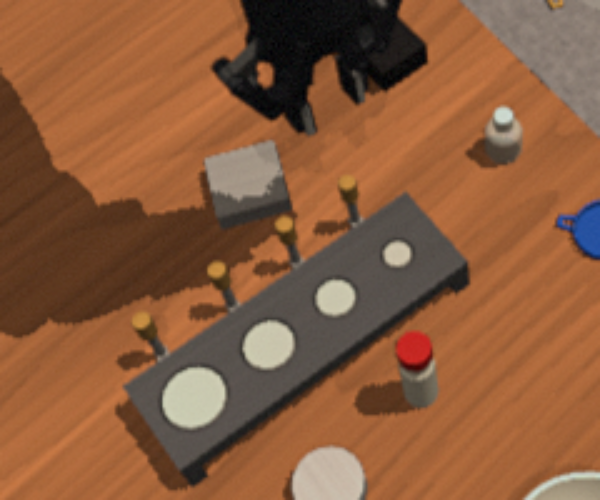

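The crop shows the gripper hovering above and behind knob22 (crop 348,186), with its fingers partly open and straddling the row direction. I descend with a force check, after checking the knob's projection.

```bash
python3 - <<'E'
from h import *
print(proj("scene",[*handle(22),.068]))
E
python3 -m creep '0.4 0 -0.01 0.3 0;0.4 0 -0.01 0.45 0;0.4 0 -0.01 0.545 0;0.4 0 -0.01 0.545 0;0.4 0 -0.01 0.545 0;0 0 -0.01 0.545 0;0 0 -0.01 0.545 0;0 0 -0.01 0.545 0;0 0 -0.01 0.545 0;0 0 -0.01 0.545 0'
```

```text
[[218.54209915 222.4820189 ]]
clock: 4.53
eef_pos: [0.5366, -0.1236, 0.0682]
tool_rot: [0.998, -0.063, -0.0, -0.0]
ft_force: [0.0, -0.6, 0.2]
grip_width: -0.0002
grasp_force: 0.0
```

```bash
python3 - <<'E'
from h import *
a=camera("scene")[150:350,120:360];t=camera("top")[150:290,290:458]
cv2.imwrite("pics/a2.png",np.hstack([cv2.resize(a,(400,333)),cv2.resize(t,(400,333))])[:,:,::-1]); st()
E
```

```text
4.62 [0.5366, -0.1237, 0.0681] yaw_y -1.697 F [1.6, 0.1, 0.6] w -0.0005 g 0.0
```

View pics/a2.png

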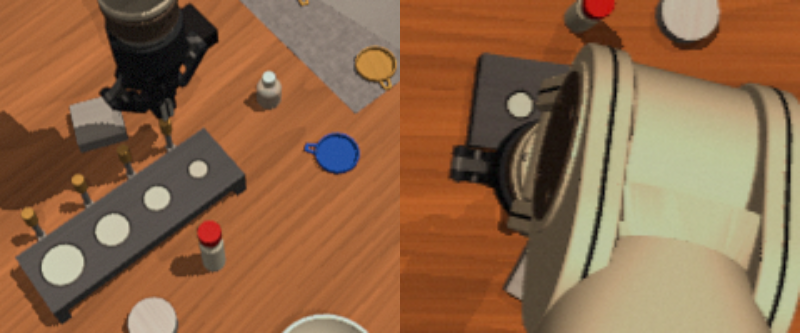

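The fingers show just behind or above knob22 (left half, 167,125), shut on nothing. I zoom in to see which it is.

```bash
python3 - <<'E'
from h import *
a=camera("scene")[185:255,170:260].copy()
cv2.imwrite("pics/a3.png",cv2.resize(a,None,fx=8,fy=8,interpolation=cv2.INTER_CUBIC)[:,:,::-1])
for z in (.046,.068,.09): print(proj("scene",[.5366,-.1237,z]))
for z in (.044,.068): print(proj("scene",[*handle(22),z]))
print([(np.round(d["at"],3).tolist(),round(d["conf"],2)) for d in spot_point("handle22","scene")])
E
```

```text
[[220.43478358 227.80202872]]
[[219.17347968 222.15034994]]
[[217.86136807 216.27101078]]
[[219.92951113 228.6320974 ]]
[[218.54209915 222.4820189 ]]
[([0.521, -0.239, 0.064], 0.68), ([0.531, -0.124, 0.066], 0.67), ([0.512, -0.309, 0.064], 0.45), ([0.531, -0.185, 0.071], 0.41)]
```

View pics/a3.png

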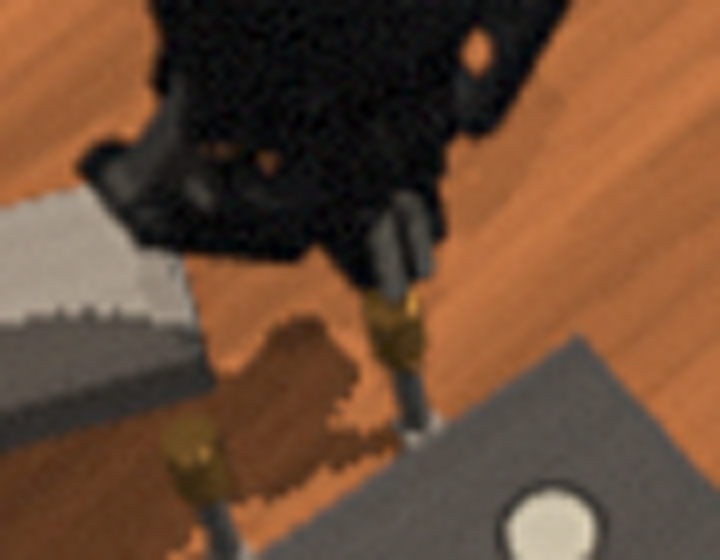

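The tips look to end right at the knob's top (px 220.6, 220.6). A small downward nudge tells whether they stand on it.

```bash
python3 -m creep '0 0 0 0.013 0;0 0 0 0.013 0;0 0 0 0.013 0'
```

```text
clock: 5.1
eef_pos: [0.5366, -0.1237, 0.0661]
tool_rot: [0.998, -0.063, -0.0, -0.0]
ft_force: [-0.3, 0.2, -0.6]
grip_width: -0.0001
grasp_force: 0.0
```

```bash
python3 -m creep '0 0 0 0.03 0;0 0 0 0.055 0;0 0 0 0.055 0'; python3 - <<'E'
from h import *
a=camera("scene")[185:255,170:260].copy()
cv2.imwrite("pics/a4.png",cv2.resize(a,None,fx=8,fy=8,interpolation=cv2.INTER_CUBIC)[:,:,::-1])
st()
for X in ([.5475,-.1251,.036],[.5475,-.1251,.058],[.5475,-.1251,.080]):print(proj("scene",X))
E
```

```text
clock: 5.48
eef_pos: [0.5361, -0.1236, 0.0574]
tool_rot: [0.998, -0.063, -0.001, -0.0]
ft_force: [0.8, -0.8, -0.4]
grip_width: -0.0003
grasp_force: 0.0
5.53 [0.5363, -0.1236, 0.0576] yaw_y -1.697 F [-0.6, -0.5, -1.0] w -0.0005 g 0.0
[[224.19739223 234.05897203]]
[[223.01504331 228.55256866]]
[[221.7852582  222.82524677]]
```

View pics/a4.png

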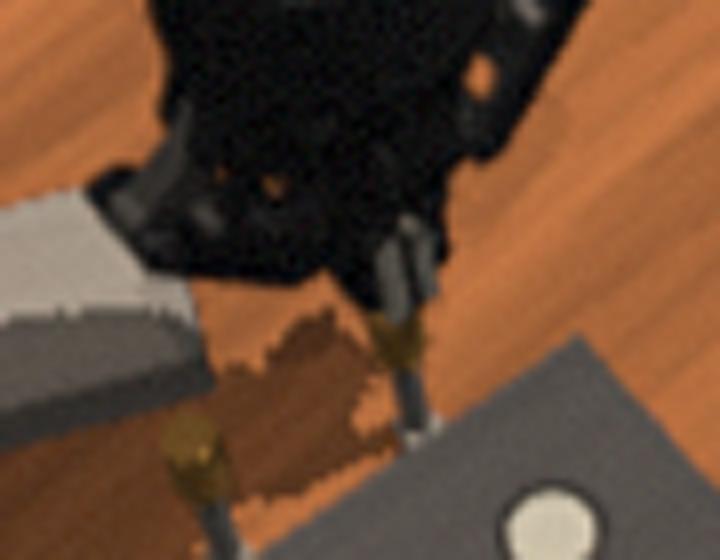

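The fingers now hide the knob's top without any contact force, so they are above it and the true tips are nearer to z ≈ 0.075. I feel down carefully.

```bash
for i in 1 2 3; do python3 -m creep '0 0 0 0.013 0;0 0 0 0.013 0' | egrep 'pos|ft_force'; done
```

```text
eef_pos: [0.5365, -0.1237, 0.0559]
ft_force: [-0.5, 0.3, -0.3]
eef_pos: [0.5365, -0.1236, 0.0539]
ft_force: [-1.3, -0.6, -0.4]
eef_pos: [0.5364, -0.1236, 0.0519]
ft_force: [-0.9, -0.5, 0.1]
```

```bash
for i in 1 2 3; do python3 -m creep '0 0 0 0.013 0;0 0 0 0.013 0' | egrep 'pos|ft_force'; done; python3 - <<'E'
from h import *
a=camera("scene")[185:255,170:260].copy()
cv2.imwrite("pics/a5.png",cv2.resize(a,None,fx=8,fy=8,interpolation=cv2.INTER_CUBIC)[:,:,::-1])
E
```

```text
eef_pos: [0.5368, -0.1237, 0.0511]
ft_force: [-1.6, 0.7, 5.4]
eef_pos: [0.5369, -0.1238, 0.051]
ft_force: [-5.7, 1.6, 17.5]
eef_pos: [0.5371, -0.1238, 0.0509]
ft_force: [-9.1, 0.9, 26.5]
```

View pics/a5.png

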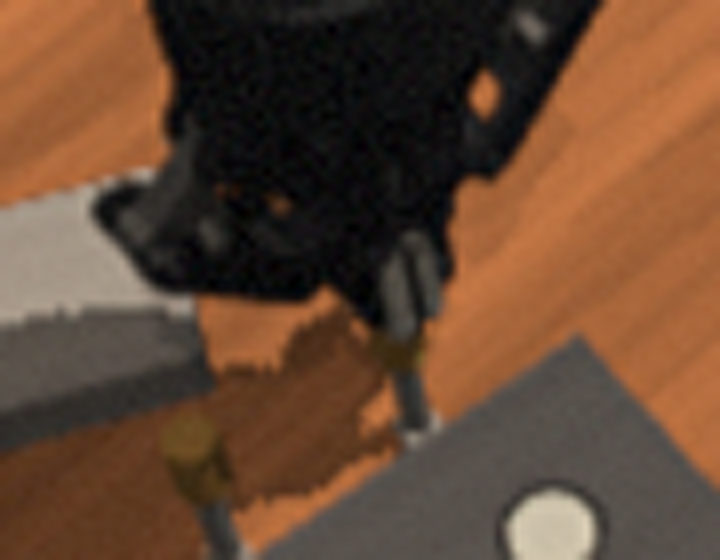

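Contact is at TCP z = 0.051 on the knob top (0.068). So the shut tips are about 17 mm above the reported TCP height, contrary to `tcp_to_tips`. I go up, open, then straddle the knob lower.

```bash
python3 -m creep '0 0 0 -0.1 0;0.4 0 0 -0.2 0;0.4 0 0 -0.2 0;0.4 0 0 -0.2 0;0.4 0 0 -0.2 0';python3 -m creep '0.4 0 0 0.1 0;0.4 0 0 0.16 0;0.4 0 0 0.22 0;0.4 0 0 0.22 0' | egrep 'pos|ft_f|wid'; python3 -m creep '0.4 0 0 0.04 0;0.4 0 0 0.04 0;0 0 0 0.04 0;0 0 0 0.04 0;0 0 0 0.04 0;0 0 0 0.04 0'
```

```text
clock: 7.7
eef_pos: [0.536, -0.1235, 0.0753]
tool_rot: [0.998, -0.063, -0.001, -0.0]
ft_force: [0.3, 0.1, 0.6]
grip_width: 0.0338
grasp_force: 0.0
eef_pos: [0.5356, -0.1235, 0.0419]
ft_force: [-0.2, -0.4, -0.5]
grip_width: 0.0343
clock: 8.95
eef_pos: [0.5366, -0.1254, 0.0378]
tool_rot: [0.998, -0.064, 0.0, 0.002]
ft_force: [-1.5, -5.1, 0.8]
grip_width: 0.011
grasp_force: 58.5
```

```bash
python3 -m creep '0 0 0 -0.02 0;0 0 0 -0.04 0;0 0 0 -0.06 0;0 0 0 -0.08 0;0 0 0 -0.08 0'; python3 - <<'E'
from h import *
a=camera("scene")[185:255,170:260].copy()
cv2.imwrite("pics/a6.png",cv2.resize(a,None,fx=8,fy=8,interpolation=cv2.INTER_CUBIC)[:,:,::-1])
E
```

```text
clock: 9.57
eef_pos: [0.5366, -0.1254, 0.0492]
tool_rot: [0.998, -0.064, 0.0, 0.002]
ft_force: [0.9, -5.6, -2.2]
grip_width: 0.011
grasp_force: 58.6
```

View pics/a6.png

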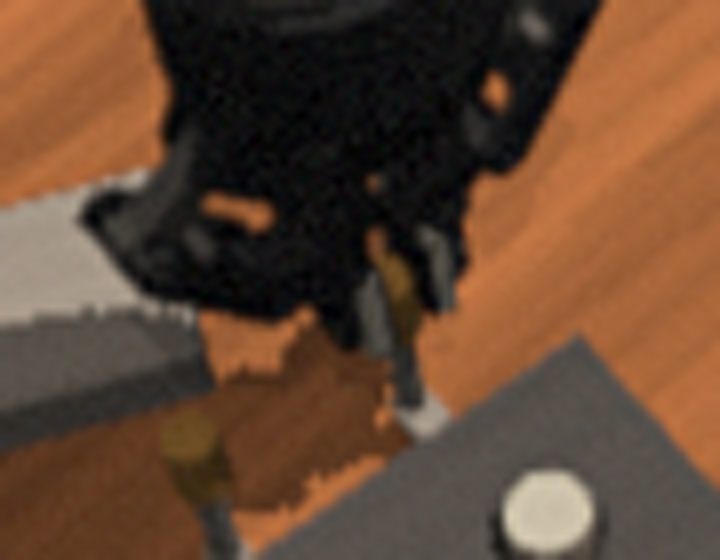

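Knob22 is held between the fingers and raised 11.4 mm; disc22 stands proud. I finish the stroke, release, go up and over the well.

```bash
python3 -m creep '0 0 0 -0.01 0;0 0 0 -0.01 0;0.4 0 0 -0.01 0;0.4 0 0 -0.01 0;0.4 0 0 -0.15 0;0.4 0 0 -0.3 0;0.4 0 0 -0.3 0;0.38 0.2 0 -0.3 0;0.38 0.413 0 -0.3 0;0.38 0.413 0 -0.3 0'; python3 - <<'E'
from h import *
path((*well(22),.06,TB),(*well(22),.022,TB))
im=camera("scene"); w=well(22)
for z in(.041,.052): print(z,proj("scene",[*w,z]))
for a,c,m in blobs(cv2.inRange(cv2.cvtColor(im,cv2.COLOR_RGB2HSV),(0,0,150),(180,90,255)),30):
    if 180<c[0]<260 and 210<c[1]<290: print(a,c,ray("scene",[c],.052))
E
```

```text
clock: 10.88
eef_pos: [0.5994, -0.1313, 0.0929]
tool_rot: [0.998, -0.063, 0.0, -0.0]
ft_force: [-1.0, 0.3, -1.0]
grip_width: 0.0327
grasp_force: 0.0
n 1 xyz [-0.01, 0.011, 0.219] turn -0.0 in one of the calls, the last
n 1 xyz [-0.0, 0.0, 0.253] turn 0.0 in one of the calls, the last
0.041 [[238.72496722 251.13005632]]
0.052 [[238.26831543 248.49670747]]
62 [238.9516129  249.19354839] [[ 0.59979363 -0.13293775]]
130 [214.53076923 269.86923077] [[ 0.5980028  -0.19389645]]
294 [186.98639456 287.53741497] [[ 0.58772862 -0.25209096]]
```

```bash
python3 -m creep '0.36 -0.01 0.01 0.2 0;0.36 -0.01 0.01 0.4 0;0.36 -0.01 0.01 0.44 0;0.36 -0.01 0.01 0.44 0'| egrep 'pos|ft_f|wid'; for i in 1 2 3 4; do python3 -m creep '0.36 0 0 0.01 0;0.36 0 0 0.01 0' | egrep 'pos|ft_f'; done
```

```text
eef_pos: [0.5956, -0.1326, 0.0282]
ft_force: [0.3, -0.1, -0.1]
grip_width: 0.0308
eef_pos: [0.5972, -0.1329, 0.028]
ft_force: [-0.3, 0.4, 0.9]
eef_pos: [0.5964, -0.1328, 0.0254]
ft_force: [-0.3, 0.3, -0.5]
eef_pos: [0.5964, -0.1328, 0.0237]
ft_force: [0.4, 0.0, 0.9]
eef_pos: [0.5965, -0.1328, 0.0237]
ft_force: [-2.2, -0.5, 7.9]
```

```bash
python3 -m creep '0.36 0.007 0 -0.02 0;0.36 0.007 0 -0.02 0;0 0.007 0 -0.02 0;0 0.007 0 -0.02 0;0 0.007 0 -0.02 0;0 0.007 0 -0.02 0' | egrep 'pos|ft_f|wid|grasp';  python3 -m creep '0 0 0 -0.05 0;0 0 0 -0.1 0;0 0 0 -0.2 0;0 0 0 -0.4 0;0 0 0 -0.55 0;0 0 0 -0.55 0'; python3 - <<'E'
from h import *
for c in("top","scene"):
    im=camera(c)
    for s in settings(c,im): print(c,"set",np.round(s,4).tolist())
E
```

```text
eef_pos: [0.5973, -0.1329, 0.0251]
ft_force: [-0.4, 0.7, 0.0]
grip_width: 0.0192
grasp_force: 58.6
clock: 13.92
eef_pos: [0.5995, -0.1334, 0.1111]
tool_rot: [0.998, -0.063, 0.003, 0.0]
ft_force: [0.2, -0.2, -0.4]
grip_width: 0.0191
grasp_force: 58.7
top set [0.66, 0.292, 0.0946, 0.0383, 253.0]
top set [0.6411, 0.1425, -0.4949, 0.0545, 522.0]
top set [0.5003, 0.3154, 0.026, 0.0465, 389.0]
top set [0.4831, 0.1665, -0.5287, 0.0308, 190.0]
scene set [0.4989, 0.3143, -0.0286, 0.0438, 208.0]
scene set [0.4828, 0.1652, -0.5187, 0.0299, 114.0]
scene set [0.658, 0.2917, 0.0199, 0.0369, 181.0]
scene set [0.6397, 0.1419, -0.4667, 0.0534, 403.0]
scene set [-0.2482, -128.0871, 1.5607, 256.5611, 111.0]
```

```bash
cat >> h.py <<'E'
def look():
    "averaged settings from both cameras -> dict n:(x,y,th,targetx,targety)"
    res={};ims=[(c,camera(c)) for c in("top","scene")]
    al=[(c,*s) for c,im in ims for s in settings(c,im) if .02<s[3]<.06 and .3<s[0]<.8]
    for s in [a for a in al if a[0]=="top"]:
        m=[a for a in al if np.hypot(a[1]-s[1],a[2]-s[2])<.012]
        x,y,th,D=np.mean([a[1:5] for a in m],0); D=s[4]
        n=min((22,30,38,46),key=lambda n:abs(n+8-D*1000)); d=(n+18-4+0)/1000 if 0 else (n/2+(n+8)/2+10)/1000
        res[n]=(x,y,th,x-d*np.cos(th),y-d*np.sin(th)); print(n,len(m),np.round(res[n],4).tolist(),round(D,4))
    return res
E
python3 - <<'E'
from h import *
r=look()[22]; path((r[3],r[4],.11,r[2]+np.pi/2),(r[3],r[4],-.008,None))
E
```

```text
30 2 [0.659, 0.2918, 0.0592, 0.615, 0.2892] 0.0383
46 2 [0.6404, 0.1421, -0.4788, 0.5871, 0.1698] 0.0545
38 2 [0.4995, 0.3149, 0.0036, 0.4475, 0.3147] 0.0464
22 2 [0.4859, 0.1638, 1.0945, 0.4693, 0.1318] 0.0308
n 2 xyz [-0.532, -0.822, -0.01] turn -0.389 in one of the calls, the last
n 1 xyz [0.0, 0.002, 0.787] turn 0.0 in one of the calls, the last
```

```bash
python3 - <<'E'
from h import *
ims=[]
for c in("top","scene"):
    im=camera(c);ims.append(im)
    for s in settings(c,im):
        if s[3]<.034: print(c,np.round(s,4).tolist())
cv2.imwrite("pics/b1.png",np.hstack([cv2.resize(ims[0][220:270,170:230],(360,300),interpolation=cv2.INTER_CUBIC),cv2.resize(ims[1][120:170,270:330],(360,300),interpolation=cv2.INTER_CUBIC)])[:,:,::-1])
E
```

```text
top [0.4831, 0.1665, -0.5348, 0.0308, 190.0]
scene [0.4829, 0.1652, -0.5206, 0.03, 115.0]
```

View pics/b1.png

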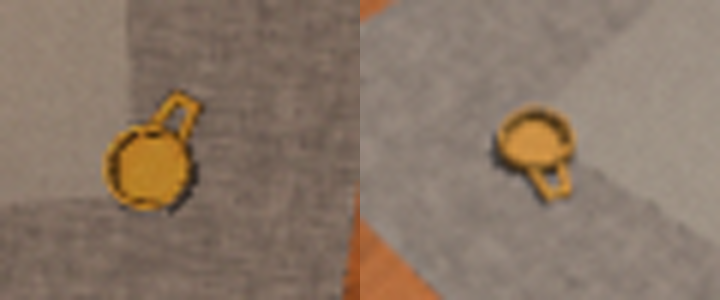

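setting22's loop points up-right in the top view: centre at crop (148,167), loop end at (188,97), about −0.52 rad. The odd average came from a stray fragment, so I filter it and move.

```bash
sed -i 's/if np.hypot(a\[1\]-s\[1\],a\[2\]-s\[2\])<.012\]/if np.hypot(a[1]-s[1],a[2]-s[2])<.012 and abs(a[4]-s[4])<.005 and abs(a[3]-s[3])<.3]/' h.py; python3 - <<'E'
from h import *
r=look()[22]; path((r[3],r[4],.11,r[2]+np.pi/2),(r[3],r[4],-.008,None))
E
```

```text
30 2 [0.6588, 0.2917, 0.0603, 0.6149, 0.2891] 0.0385
46 2 [0.6403, 0.1422, -0.4796, 0.5871, 0.1699] 0.0544
38 2 [0.4994, 0.3148, 0.0077, 0.4474, 0.3144] 0.0466
22 2 [0.483, 0.1658, -0.5296, 0.4519, 0.184] 0.0308
n 2 xyz [-0.612, -0.987, -0.01] turn 0.128 in one of the calls, the last
n 1 xyz [0.001, -0.0, 0.787] turn 0.0 in one of the calls, the last
```

```bash
python3 -m creep '0 -0.612 -0.987 0 0;0 -0.612 -0.987 0 0;0 -0.612 -0.987 0 0;0 -0.612 -0.987 0 0;0 -0.612 -0.987 0 0;0 -0.612 -0.987 0 0' | egrep 'pos|wid'; python3 -m creep '0 -0.612 -0.987 0 0.128;0 -0.612 -0.987 0 0.128;0 -0.612 -0.987 0 0.128;0 -0.612 -0.987 0 0.128;0 -0.612 -0.987 0 0.128;0 -0.612 -0.987 0 0.128;0 -0.612 -0.987 0 0.128' | egrep 'pos|wid'; python3 - <<'E'
from h import *
r=look()[22]; path((r[3],r[4],-.008,r[2]+np.pi/2)); st()
E
```

```text
eef_pos: [0.5232, -0.0202, 0.1077]
grip_width: 0.0188
eef_pos: [0.3592, -0.1175, 0.1135]
grip_width: 0.0187
30 2 [0.6588, 0.2917, 0.0577, 0.6148, 0.2892] 0.0387
46 2 [0.6403, 0.1421, -0.4788, 0.5871, 0.1698] 0.0547
38 2 [0.4994, 0.3147, 0.0096, 0.4474, 0.3142] 0.047
22 2 [0.483, 0.1658, -0.5191, 0.4517, 0.1837] 0.0308
n 3 xyz [-0.058, -0.67, 0.331] turn 0.041 in one of the calls, the last
16.05 [0.3589, -0.1171, 0.1134] yaw_y -1.961 F [0.0, -0.2, 0.1] w 0.019 g 58.80415141582489
```

```bash
python3 - <<'E'
from h import *
s=telemetry.get_obs(); print(np.round(s["joint_pos"],3),np.round(s["joint_vel"],3),s["clock"],s["eef_pos"],np.round(s["tool_rot"],3))
E
python3 -m creep '0 0 0 0 0;0 0 0 0 0'
```

```text
[-0.39   0.094 -0.457  1.038  0.088  3.141] [ 0.008  0.012  0.018 -0.008  0.003  0.002] 16.05 [ 0.35891244 -0.11710201  0.11341101] [ 0.98  -0.193 -0.    -0.045]
clock: 16.3
eef_pos: [0.3597, -0.1174, 0.1134]
tool_rot: [0.98, -0.193, 0.0, -0.045]
ft_force: [-0.7, 0.0, -0.5]
grip_width: 0.0187
grasp_force: 58.8
```

Joint 6 hit its range, because the gripper came in the half-turned way. I turn it back by about 180° in two steps.

```bash
python3 -m creep '0 0 0 0 -0.48;0 0 0 0 -0.48;0 0 0 0 -0.48;0 0 0 0 -0.48;0 0 0 0 -0.48;0 0 0 0 -0.48;0 0 0 0 -0.48;0 0 0 0 -0.48;0 0 0 0 -0.48;0 0 0 0 -0.48' |egrep 'pos|rot|wid'; python3 -m creep '0 0 0 0 -0.48;0 0 0 0 -0.48;0 0 0 0 -0.48;0 0 0 0 -0.48;0 0 0 0 -0.48;0 0 0 0 -0.48;0 0 0 0 -0.48;0 0 0 0 -0.48;0 0 0 0 -0.48;0 0 0 0 -0.48' |egrep 'pos|rot|wid';  python3 - <<'E'
from h import *
r=look()[22]; path((r[3],r[4],.06,r[2]+np.pi/2)); st(); print(np.round(telemetry.get_obs()["joint_pos"],3))
E
```

```text
eef_pos: [0.3593, -0.1175, 0.1133]
tool_rot: [0.848, 0.529, 0.03, -0.033]
grip_width: 0.0192
eef_pos: [0.3592, -0.1175, 0.1134]
tool_rot: [0.256, 0.966, 0.044, -0.003]
grip_width: 0.019
30 2 [0.6588, 0.2918, 0.056, 0.6149, 0.2893] 0.0386
46 2 [0.6404, 0.1421, -0.4794, 0.5872, 0.1698] 0.0546
38 2 [0.4994, 0.3149, -0.0059, 0.4474, 0.3152] 0.047
22 2 [0.483, 0.1658, -0.5216, 0.4518, 0.1838] 0.0308
n 3 xyz [0.148, 0.671, 0.18] turn 0.001 in one of the calls, the last
18.9 [0.3592, -0.1175, 0.1134] yaw_y 1.052 F [0.3, 0.4, -0.6] w 0.0186 g 58.75603795051575
[-0.39   0.094 -0.456  1.038  0.087  0.127]
```

The arm is back in range, but the limit left a 5° side tilt (q5 = 0.087). I place this disc first and correct the tilt after with an empty hand.

```bash
for i in 1 2 3; do python3 -m creep '0 0.148 0.671 0.18 0;0 0.148 0.671 0.18 0;0 0.148 0.671 0.18 0;0 0.148 0.671 0.18 0;0 0.148 0.671 0.18 0;0 0.148 0.671 0.18 0' |egrep 'pos|rot|wid'; done;  python3 - <<'E'
from h import *
path((.4518,.1854,.0,-.5216+np.pi/2)); st(); print(np.round(telemetry.get_obs()["joint_pos"],3))
E
```

```text
eef_pos: [0.3899, -0.0179, 0.0958]
tool_rot: [0.256, 0.966, 0.044, -0.003]
grip_width: 0.0189
eef_pos: [0.4206, 0.0825, 0.0781]
tool_rot: [0.256, 0.966, 0.044, -0.003]
grip_width: 0.0187
eef_pos: [0.4513, 0.1829, 0.0604]
tool_rot: [0.256, 0.966, 0.045, -0.003]
grip_width: 0.019
n 1 xyz [-0.006, -0.018, 0.402] turn 0.001 in one of the calls, the last
21.15 [0.4513, 0.1829, 0.0604] yaw_y 1.052 F [-0.2, 0.4, -0.2] w 0.019 g 59.00241494178772
[ 0.334  0.31  -0.338  0.878  0.077  0.854]
```

```bash
python3 -m creep '0 -0.006 -0.018 0.2 0;0 -0.006 -0.018 0.4 0;0 -0.006 -0.018 0.4 0;0 -0.006 -0.018 0.4 0' |egrep 'pos|ft_f'; for i in 1 2 3 4 5; do python3 -m creep '0 0 0 0.02 0;0 0 0 0.02 0' |egrep 'pos|ft_f'; done
```

```text
eef_pos: [0.4524, 0.1862, 0.001]
ft_force: [-0.2, 0.6, -0.3]
eef_pos: [0.4524, 0.1867, -0.0022]
ft_force: [0.3, -0.6, -0.2]
eef_pos: [0.4518, 0.1868, -0.006]
ft_force: [-0.5, -0.6, 0.2]
eef_pos: [0.4517, 0.187, -0.0092]
ft_force: [0.1, -1.2, -0.6]
eef_pos: [0.4522, 0.1874, -0.0118]
ft_force: [0.2, -0.2, 1.5]
eef_pos: [0.4524, 0.1876, -0.0124]
ft_force: [-6.0, -3.4, 22.6]
```

```bash
python3 -m creep '0 -0.007 -0.011 -0.03 0;0 -0.007 -0.011 -0.015 0;0 -0.007 -0.011 -0.015 0;0.42 -0.007 -0.011 -0.015 0;0.42 -0.007 -0.011 -0.015 0;0.42 -0.007 -0.011 -0.015 0;0.42 -0.007 -0.011 -0.03 0;0.42 -0.007 -0.011 -0.2 0;0.42 -0.007 -0.011 -0.45 0;0.42 -0.007 -0.011 -0.7 0;0.42 -0.007 -0.011 -0.9 0;0.42 -0.007 -0.011 -0.9 0'
python3 - <<'E'
from h import *
for z in (0.014,):
  for c in ("top","scene"): print([np.round(d,4).tolist() for d in discs(c,z=z) if abs(d[0]-.452)<.03 and abs(d[1]-.184)<.03])
look(); print(np.round(telemetry.get_obs()["joint_pos"],3))
E
```

```text
clock: 24.4
eef_pos: [0.4519, 0.1744, 0.1221]
tool_rot: [0.255, 0.966, 0.046, -0.0]
ft_force: [0.4, 0.2, 0.1]
grip_width: 0.0356
grasp_force: 0.0
[]
[[0.4522, 0.1846, 0.0213]]
30 2 [0.6588, 0.2917, 0.0577, 0.6148, 0.2892] 0.0387
46 2 [0.6403, 0.1422, -0.4814, 0.5871, 0.1699] 0.0547
38 2 [0.4993, 0.3148, 0.0064, 0.4473, 0.3144] 0.0471
22 2 [0.483, 0.1659, -0.5287, 0.4519, 0.184] 0.0308
[ 0.317  0.238 -0.264  1.027  0.078  0.835]
```

Disc22 lies at (0.452, 0.184), right on target. Now the tilt: I run joint 6 to its other end and nudge toward −y to lean the tool back.

```bash
for i in 1 2; do python3 -m creep '0.42 0 0 0 -0.63;0.42 0 0 0 -0.63;0.42 0 0 0 -0.63;0.42 0 0 0 -0.63;0.42 0 0 0 -0.63;0.42 0 0 0 -0.63;0.42 0 0 0 -0.63;0.42 0 0 0 -0.63;0.42 0 0 0 -0.63;0.42 0 0 0 -0.63;0.42 0 0 0 -0.63;0.42 0 0 0 -0.63' |egrep 'pos|rot'; done;  python3 - <<'E'
from h import *
s=telemetry.get_obs();M=R.from_quat(s["tool_rot"]).as_matrix();print(np.round(s["joint_pos"],3),np.round(M[:,2],3))
p=s["eef_pos"];path((p[0],p[1]-.03,p[2],None))
E
```

```text
eef_pos: [0.4489, 0.1736, 0.1181]
tool_rot: [-0.667, 0.744, 0.027, 0.034]
eef_pos: [0.4494, 0.1737, 0.1187]
tool_rot: [0.988, 0.148, 0.014, -0.042]
[ 0.317  0.238 -0.263  1.028  0.078 -3.121] [ 0.016  0.087 -0.996]
n 1 xyz [-0.058, 0.19, -0.017] turn 0.0 in one of the calls, the last
```

```bash
python3 -m creep '0.42 -0.058 0.19 -0.017 0;0.42 -0.058 0.19 -0.017 0;0.42 -0.058 0.19 -0.017 0;0.42 -0.058 0.19 -0.017 0' |egrep 'pos|rot';  python3 - <<'E'
from h import *
s=telemetry.get_obs();M=R.from_quat(s["tool_rot"]).as_matrix();print(np.round(s["joint_pos"],3),np.round(M[:,2],3),s["eef_pos"])
p=s["eef_pos"];path((p[0],p[1]-.1,p[2],None))
E
```

```text
eef_pos: [0.4471, 0.1547, 0.1195]
tool_rot: [0.989, 0.142, 0.016, -0.038]
[ 0.286  0.221 -0.283  1.024  0.07  -3.14 ] [ 0.021  0.079 -0.997] [0.44707695 0.15469735 0.11950102]
n 1 xyz [-0.187, 0.638, -0.053] turn 0.0 in one of the calls, the last
```

```bash
python3 -m creep '0.42 -0.187 0.638 -0.053 0;0.42 -0.187 0.638 -0.053 0;0.42 -0.187 0.638 -0.053 0;0.42 -0.187 0.638 -0.053 0;0.42 -0.187 0.638 -0.053 0' |egrep 'pos|rot';  python3 - <<'E'
from h import *
s=telemetry.get_obs();M=R.from_quat(s["tool_rot"]).as_matrix();print(np.round(s["joint_pos"],3),np.round(M[:,2],3),s["eef_pos"])
p=s["eef_pos"];path((p[0],p[1]-.15,p[2],None))
E
```

```text
eef_pos: [0.4358, 0.1071, 0.1194]
tool_rot: [0.994, 0.109, 0.019, -0.017]
[ 0.22   0.176 -0.338  1.015  0.03  -3.141] [ 0.034  0.038 -0.999] [0.43580649 0.10714515 0.11939896]
n 1 xyz [-0.217, 0.975, -0.038] turn 0.0 in one of the calls, the last
```

```bash
python3 - <<'E'
from h import *
p=telemetry.get_obs()["eef_pos"];path((p[0]-.08,p[1]-.1,p[2],None))
E
```

```text
n 1 xyz [-0.665, 0.534, -0.043] turn 0.0 in one of the calls, the last
```

```bash
python3 -m creep '0.42 -0.665 0.534 -0.043 0;0.42 -0.665 0.534 -0.043 0;0.42 -0.665 0.534 -0.043 0;0.42 -0.665 0.534 -0.043 0;0.42 -0.665 0.534 -0.043 0' |egrep 'pos|rot';  python3 - <<'E'
from h import *
s=telemetry.get_obs();M=R.from_quat(s["tool_rot"]).as_matrix();print(np.round(s["joint_pos"],3),np.round(M[:,2],3),s["eef_pos"])
p=s["eef_pos"];path((p[0],p[1]-.04,p[2],None))
E
```

```text
eef_pos: [0.3486, 0.057, 0.1198]
tool_rot: [0.996, 0.085, 0.021, 0.003]
[ 0.171 -0.011 -0.546  0.993 -0.009 -3.141] [ 0.043 -0.002 -0.999] [0.34861764 0.05704679 0.11983236]
n 1 xyz [-0.045, 0.263, 0.001] turn 0.0 in one of the calls, the last
```

Side tilt is gone; 2.5° of pitch remains, which is harmless. I add joint-6-aware turns and go to handle22 to push it down.

```bash
cat >> h.py <<'E'
def path(*wps):
    s=telemetry.get_obs();M=R.from_quat(s["tool_rot"]).as_matrix();p=np.array(s["eef_pos"]);q=s["joint_pos"];q1,q6=q[0],q[5]
    print("at",round(s["clock"],1),np.round(p,4).tolist(),"zaxis",np.round(M[:,2],3).tolist(),"q6",round(q6,2),"w",round(s["grip_width"],4),"F",np.round(s["ft_force"],1).tolist())
    for x,y,z,th in wps:
        d=M.T@(np.array([x,y,z])-p)/.15;t=0;q1t=np.arctan2(y,x)
        if th is not None:
            q6t=(1.571+q1t-th+np.pi/2)%np.pi-np.pi/2; t=(q6t-q6)-(q1t-q1); q6=q6t;q1=q1t
        n=max(1,int(np.ceil(abs(d).max())))
        print("n",n,"xyz",np.round(d/n,3).tolist(),"turn total",round(t/np.pi,3))
        M=M@R.from_euler("z",t).as_matrix();p=np.array([x,y,z])
E
python3 - <<'E'
from h import *
h=handle(22)+[.0008,0];path((*h,.09,TB),(*h,.0505,None))
E
```

```text
at 29.4 [0.3486, 0.057, 0.1198] zaxis [0.043, -0.002, -0.999] q6 -3.14 w 0.036 F [0.9, -0.3, 0.7]
n 2 xyz [0.512, 0.703, 0.128] turn total 1.094
n 1 xyz [0.011, -0.001, 0.263] turn total 0.0
```

```bash
for i in 1 2; do python3 -m creep '0 0 0 0 0.547;0 0 0 0 0.547;0 0 0 0 0.547;0 0 0 0 0.547;0 0 0 0 0.547;0 0 0 0 0.547;0 0 0 0 0.547;0 0 0 0 0.547;0 0 0 0 0.547;0 0 0 0 0.547;0 0 0 0 0.547' >/dev/null; done;  python3 - <<'E'
from h import *
h=handle(22)+[.0008,0];path((*h,.09,TB),(*h,.0505,None))
E
```

```text
at 32.1 [0.3469, 0.0566, 0.1193] zaxis [0.041, -0.003, -0.999] q6 0.29 w -0.0001 F [0.6, 0.5, -0.0]
n 2 xyz [-0.699, -0.523, 0.125] turn total 0.001
n 1 xyz [0.011, -0.001, 0.263] turn total 0.0
```

```bash
for i in 1 2; do python3 -m creep '0 -0.699 -0.523 0.125 0;0 -0.699 -0.523 0.125 0;0 -0.699 -0.523 0.125 0;0 -0.699 -0.523 0.125 0;0 -0.699 -0.523 0.125 0' |egrep 'pos'; done; python3 - <<'E'
from h import *
h=handle(22)+[.0008,0];path((*h,.0505,TB))
E
```

```text
eef_pos: [0.4404, -0.0338, 0.1046]
eef_pos: [0.5351, -0.1241, 0.0904]
at 33.4 [0.5351, -0.1241, 0.0904] zaxis [0.04, -0.002, -0.999] q6 -0.11 w -0.0 F [-0.4, -0.5, 0.2]
n 1 xyz [-0.003, -0.005, 0.266] turn total 0.0
```

```bash
python3 -m creep '0 -0.003 0.005 0.15 0;0 -0.003 0.005 0.2 0;0 -0.003 0.005 0.25 0;0 -0.003 0.005 0.27 0;0 -0.003 0.005 0.29 0;0 -0.003 0.005 0.29 0;0 -0.003 0.005 0.3 0;0 -0.003 0.005 0.3 0' |egrep 'pos|ft_f'; python3 - <<'E'
from h import *
h=handle(30)+[.0008,0];path((*handle(22),.085,TB),(*h,.085,TB),(*h,.035,None))
E
```

```text
eef_pos: [0.5382, -0.1243, 0.0508]
ft_force: [-15.4, 4.7, 35.5]
at 34.4 [0.5382, -0.1243, 0.0508] zaxis [0.043, -0.002, -0.999] q6 -0.11 w -0.0002 F [-15.4, 4.7, 35.5]
n 1 xyz [0.002, -0.006, -0.228] turn total -0.0
n 1 xyz [-0.005, -0.386, -0.001] turn total 0.0
n 1 xyz [0.014, -0.001, 0.333] turn total 0.0
```

```bash
python3 -m creep '0 0 0 -0.15 0;0.4 0 0 -0.26 0;0.4 0 0 -0.26 0;0.4 0 -0.386 -0.26 0;0.4 0 -0.386 -0.26 0;0.4 0 -0.386 -0.26 0'|egrep 'pos|ft_f'; python3 - <<'E'
from h import *
h=handle(30)+[.0008,0];path((*h,.036,TB))
E
```

```text
eef_pos: [0.5293, -0.1824, 0.083]
ft_force: [0.1, 0.1, -0.2]
at 35.1 [0.5293, -0.1824, 0.083] zaxis [0.04, -0.002, -0.999] q6 -0.21 w 0.0338 F [0.1, 0.1, -0.2]
n 1 xyz [0.009, -0.002, 0.313] turn total -0.0
```

```bash
python3 -m creep '0.4 0.009 -0.002 0.15 0;0.4 0.009 -0.002 0.28 0;0.4 0.009 -0.002 0.31 0;0.4 0.009 -0.002 0.31 0;0 0.009 -0.002 0.31 0;0 0.009 -0.002 0.31 0;0 0.009 -0.002 0.31 0;0 0.009 -0.002 0.31 0'|egrep 'pos|ft_f|wid'; python3 -m creep '0 0 0 -0.02 0;0 0 0 -0.04 0;0 0 0 -0.06 0;0 0 0 -0.08 0;0 0 0 -0.087 0;0 0 0 -0.087 0;0 0 0 -0.087 0'|egrep 'pos|ft_f|wid'
```

```text
eef_pos: [0.5312, -0.1832, 0.0385]
ft_force: [-2.2, -0.8, 6.0]
grip_width: 0.0112
eef_pos: [0.5311, -0.1832, 0.0505]
ft_force: [4.3, -3.1, -3.3]
grip_width: 0.0108
```

```bash
python3 -m creep '0.4 0 0 0 0;0.4 0 0 0 0;0.4 0 0 -0.2 0;0.46 0 0 -0.35 0;0.46 0 0 -0.35 0;0.46 -0.2 0 -0.35 0;0.46 -0.413 0 -0.35 0;0.46 -0.413 0 -0.35 0;0.46 -0.413 0 -0.35 0'|egrep 'pos|ft_f|wid'; python3 - <<'E'
from h import *
w=well(30)+[.0008,0];path((*w,.029,TB))
im=camera("scene"); print(proj("scene",[*well(30),.052]))
for a,c,m in blobs(cv2.inRange(cv2.cvtColor(im,cv2.COLOR_RGB2HSV),(0,0,150),(180,90,255)),30):
    if 180<c[0]<260 and 210<c[1]<290: print(a,c,ray("scene",[c],.052))
E
```

```text
eef_pos: [0.5877, -0.1897, 0.1039]
ft_force: [-0.2, -0.2, 0.6]
grip_width: 0.0393
at 38.1 [0.5877, -0.1897, 0.1039] zaxis [0.038, -0.002, -0.999] q6 -0.19 w 0.0393 F [-0.2, -0.2, 0.6]
n 1 xyz [-0.006, -0.003, 0.5] turn total -0.0
[[213.2447776  266.06742651]]
167 [213.26347305 266.13772455] [[ 0.59064097 -0.19042446]]
276 [187.22463768 288.03985507] [[ 0.5887903  -0.25242653]]
```

```bash
python3 -m creep '0.46 -0.006 -0.003 0.2 0;0.46 -0.006 -0.003 0.4 0;0.46 -0.006 -0.003 0.5 0;0.46 -0.006 -0.003 0.5 0'| egrep 'pos|ft_f|wid'; for i in 1 2 3 4; do python3 -m creep '0.46 0 0 0.012 0;0.46 0 0 0.012 0' | egrep 'pos|ft_f'; done
```

```text
eef_pos: [0.5916, -0.1907, 0.0294]
ft_force: [0.4, 0.7, 0.0]
grip_width: 0.0392
eef_pos: [0.594, -0.1913, 0.0301]
ft_force: [0.4, 0.1, 0.0]
eef_pos: [0.5934, -0.1911, 0.0272]
ft_force: [0.5, -0.3, -0.6]
eef_pos: [0.5932, -0.191, 0.025]
ft_force: [-0.0, 0.9, -0.8]
eef_pos: [0.5934, -0.1911, 0.0233]
ft_force: [1.4, -0.0, 0.2]
```

```bash
python3 -m creep '0.46 0.013 0 -0.008 0;0.46 0.013 0 -0.008 0;0 0.013 0 -0.008 0;0 0.013 0 -0.008 0;0 0.013 0 -0.008 0;0 0.013 0 -0.008 0' | egrep 'pos|ft_f|wid|grasp';  python3 -m creep '0 0 0 -0.05 0;0 0 0 -0.1 0;0 0 0 -0.2 0;0 0 0 -0.4 0;0 0 0 -0.55 0;0 0 0 -0.55 0'| egrep 'pos|wid'; python3 - <<'E'
from h import *
r=look()[30]; path((r[3],r[4],.1,r[2]+np.pi/2))
E
```

```text
eef_pos: [0.5915, -0.1908, 0.0246]
ft_force: [-0.5, -0.1, 1.8]
grip_width: 0.027
grasp_force: 59.0
eef_pos: [0.5901, -0.1913, 0.1104]
grip_width: 0.0271
30 2 [0.6588, 0.2917, 0.0586, 0.6148, 0.2891] 0.0387
46 2 [0.6404, 0.1422, -0.4871, 0.5874, 0.1702] 0.0546
38 2 [0.4994, 0.3147, 0.0071, 0.4474, 0.3144] 0.047
22 2 [0.4829, 0.1658, -0.5216, 0.4517, 0.1838] 0.0308
at 41.2 [0.588, -0.1906, 0.1071] zaxis [0.042, -0.003, -0.999] q6 -0.19 w 0.0268 F [-0.6, -0.4, -0.9]
n 4 xyz [0.057, 0.799, 0.011] turn total -0.059
```

```bash
for i in 1 2 3; do python3 -m creep '0 0.057 0.799 0.011 0;0 0.057 0.799 0.011 0;0 0.057 0.799 0.011 0;0 0.057 0.799 0.011 0' |egrep 'pos'; done; python3 -m creep '0 0.057 0.799 0.011 -0.059;0 0.057 0.799 0.011 -0.059;0 0.057 0.799 0.011 -0.059;0 0.057 0.799 0.011 -0.059' |egrep 'pos|wid'; python3 - <<'E'
from h import *
r=look()[30]; path((r[3],r[4],-.004,r[2]+np.pi/2))
E
```

```text
eef_pos: [0.594, -0.0704, 0.1041]
eef_pos: [0.6012, 0.048, 0.103]
eef_pos: [0.6082, 0.1674, 0.1014]
eef_pos: [0.615, 0.287, 0.0997]
grip_width: 0.027
30 2 [0.6594, 0.2916, 0.0524, 0.6155, 0.2893] 0.0379
46 2 [0.6403, 0.1422, -0.4902, 0.5874, 0.1704] 0.0545
38 2 [0.4994, 0.3146, 0.0113, 0.4474, 0.314] 0.0471
22 1 [0.4827, 0.1672, -0.579, 0.4526, 0.1869] 0.0296
at 43.4 [0.6151, 0.2866, 0.1001] zaxis [0.04, -0.004, -0.999] q6 0.39 w 0.027 F [0.9, -0.4, -0.8]
n 1 xyz [0.024, 0.023, 0.693] turn total 0.001
```

```bash
python3 -m creep '0 0.024 0.021 0.2 0;0 0.024 0.021 0.5 0;0 0.024 0.021 0.69 0;0 0.024 0.021 0.69 0;0 0.024 0.021 0.69 0' |egrep 'pos|ft_f'; for i in 1 2 3 4; do python3 -m creep '0 0 0 0.018 0;0 0 0 0.018 0' |egrep 'pos|ft_f'; done
```

```text
eef_pos: [0.6165, 0.2912, -0.0019]
ft_force: [0.4, 0.7, -0.5]
eef_pos: [0.6161, 0.2922, -0.0048]
ft_force: [0.0, -0.3, -0.9]
eef_pos: [0.6152, 0.2919, -0.009]
ft_force: [0.3, -0.2, -1.1]
eef_pos: [0.6152, 0.2918, -0.012]
ft_force: [0.4, -0.2, -1.2]
eef_pos: [0.6159, 0.2921, -0.0129]
ft_force: [-2.3, -2.1, 4.9]
```

```bash
python3 -m creep '0 0 0 -0.02 0;0 0 -0.018 -0.02 0;0 0 -0.018 -0.02 0;0 0 -0.018 -0.006 0;0 0 -0.018 -0.006 0'|egrep 'pos|ft_f'; python3 -m creep '0.5 0 0 0 0;0.5 0 0 0 0;0.5 0 0 0 0;0.5 0 0 -0.1 0;0.5 0 0 -0.3 0;0.5 0 0 -0.6 0;0.5 0 0 -0.8 0;0.5 0 0 -0.8 0'|egrep 'pos|ft_f'
python3 - <<'E'
from h import *
r=look()
for c in ("top","scene"): print([np.round(d,4).tolist() for d in discs(c,z=.014) if abs(d[0]-r[30][3])<.03 and abs(d[1]-r[30][4])<.03])
h=handle(30)+[.0008,0];path((*h,.09,TB))
E
```

```text
eef_pos: [0.6159, 0.2891, -0.0129]
ft_force: [-1.1, -1.1, 3.9]
eef_pos: [0.6133, 0.2909, 0.1118]
ft_force: [0.7, 1.2, -0.7]
30 2 [0.6592, 0.2916, 0.0518, 0.6152, 0.2893] 0.0381
46 2 [0.6403, 0.1422, -0.4796, 0.5871, 0.1699] 0.0546
38 2 [0.4994, 0.3145, 0.0196, 0.4475, 0.3135] 0.0471
22 1 [0.4828, 0.1672, -0.5732, 0.4525, 0.1867] 0.0297
[]
[]
at 46.8 [0.6099, 0.2891, 0.1052] zaxis [0.039, -0.004, -0.999] q6 0.39 w 0.0427 F [0.8, 0.1, -0.1]
n 4 xyz [0.181, -0.777, 0.023] turn total 0.059
```

```bash
for i in 1 2 3; do python3 -m creep '0 0.181 -0.777 0.023 0;0 0.181 -0.777 0.023 0;0 0.181 -0.777 0.023 0;0 0.181 -0.777 0.023 0' |egrep 'pos'; done; python3 -m creep '0 0.181 -0.777 0.023 0.059;0 0.181 -0.777 0.023 0.059;0 0.181 -0.777 0.023 0.059;0 0.181 -0.777 0.023 0.059' |egrep 'pos|wid'; python3 - <<'E'
from h import *
h=handle(30)+[.0008,0];path((*h,.0505,TB))
for c in ("top","scene"):
    im=camera(c)
    print(c,[(np.round(d["at"],4).tolist(),round(d["conf"],2)) for d in spot_point("disc30",c)])
    if c=="top": cv2.imwrite("pics/c1.png",cv2.resize(im[140:270,80:250],None,fx=4,fy=4,interpolation=cv2.INTER_CUBIC)[:,:,::-1])
E
```

```text
eef_pos: [0.5905, 0.1714, 0.1018]
eef_pos: [0.5714, 0.0548, 0.0985]
eef_pos: [0.5515, -0.0628, 0.0947]
eef_pos: [0.5314, -0.1805, 0.0907]
grip_width: -0.0001
at 48.8 [0.5314, -0.1805, 0.0907] zaxis [0.041, -0.002, -0.999] q6 -0.21 w -0.0001 F [-0.7, 0.3, 0.6]
n 1 xyz [0.02, -0.016, 0.267] turn total 0.001
top [([0.6155, 0.2897, -0.0009], 0.76), ([0.5814, -0.2522, 0.0272], 0.46), ([0.4524, 0.1877, 0.0021], 0.44)]
scene [([0.584, -0.249, 0.0272], 0.86), ([0.5779, -0.315, 0.0234], 0.71), ([0.6157, 0.288, 0.0037], 0.57), ([0.4493, 0.1801, 0.0012], 0.46)]
```

View pics/c1.png

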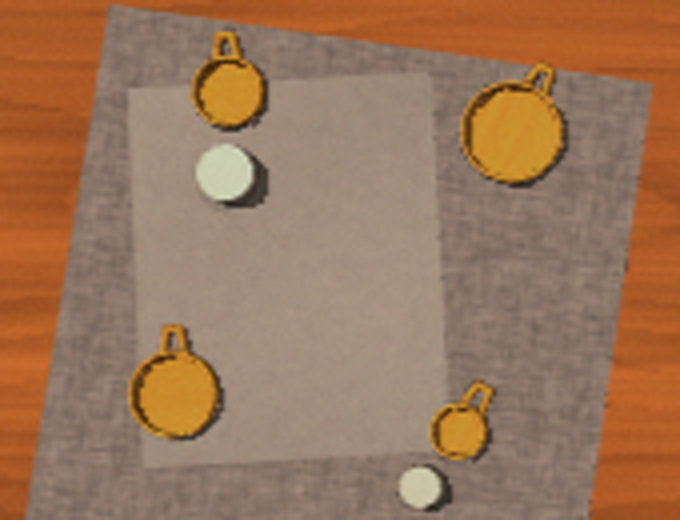

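Both placed discs (crop 226,172 and 422,488) stand in line with their settings, opposite the loops, about 1 cm off. I push handle30 down, then go on to handle38.

```bash
python3 -m creep '0 0.02 -0.016 0.15 0;0 0.02 -0.016 0.2 0;0 0.02 -0.016 0.25 0;0 0.02 -0.016 0.27 0;0 0.02 -0.016 0.29 0;0 0.02 -0.016 0.29 0;0 0.02 -0.016 0.3 0;0 0.02 -0.016 0.3 0' |egrep 'pos|ft_f'; python3 -m creep '0 0 0 -0.15 0;0.4 0 0 -0.26 0;0.4 0 0 -0.26 0;0.4 0 -0.4 -0.26 0;0.4 0 -0.4 -0.26 0;0.4 0 -0.4 -0.26 0'|egrep 'pos|ft_f'; python3 - <<'E'
from h import *
h=handle(38)+[.0008,0];path((*h,.036,TB))
E
```

```text
eef_pos: [0.5291, -0.1837, 0.0508]
ft_force: [-12.9, 5.3, 31.7]
eef_pos: [0.5194, -0.2437, 0.0834]
ft_force: [-0.0, 1.3, 0.9]
at 50.8 [0.5194, -0.2437, 0.0834] zaxis [0.04, -0.002, -0.999] q6 -0.32 w 0.034 F [-0.0, 1.3, 0.9]
n 1 xyz [-0.005, 0.012, 0.317] turn total -0.001
```

```bash
python3 -m creep '0.4 -0.005 0.012 0.15 0;0.4 -0.005 0.012 0.28 0;0.4 -0.005 0.012 0.315 0;0.4 -0.005 0.012 0.315 0;0 -0.005 0.012 0.315 0;0 -0.005 0.012 0.315 0;0 -0.005 0.012 0.315 0;0 -0.005 0.012 0.315 0'|egrep 'pos|ft_f|wid'; python3 -m creep '0 0 0 -0.02 0;0 0 0 -0.04 0;0 0 0 -0.06 0;0 0 0 -0.08 0;0 0 0 -0.087 0;0 0 0 -0.087 0;0 0 0 -0.087 0'|egrep 'pos|ft_f|wid'; python3 -m creep '0.4 0 0 0 0;0.4 0 0 0 0;0.4 0 0 -0.2 0;0.56 0 0 -0.35 0;0.56 0 0 -0.35 0;0.56 -0.2 0 -0.35 0;0.56 -0.413 0 -0.35 0;0.56 -0.413 0 -0.35 0;0.56 -0.413 0 -0.35 0'|egrep 'pos|ft_f|wid'; python3 - <<'E'
from h import *
w=well(38)+[.0008,0];path((*w,.029,TB))
im=camera("scene"); print(proj("scene",[*well(38),.052]))
for a,c,m in blobs(cv2.inRange(cv2.cvtColor(im,cv2.COLOR_RGB2HSV),(0,0,150),(180,90,255)),30):
    if 150<c[0]<260 and 210<c[1]<330: print(a,c,ray("scene",[c],.052))
E
```

```text
eef_pos: [0.5237, -0.2428, 0.0384]
ft_force: [-1.1, -0.5, 6.1]
grip_width: 0.011
eef_pos: [0.5235, -0.2427, 0.0504]
ft_force: [4.8, -2.4, -3.5]
grip_width: 0.0108
eef_pos: [0.5802, -0.2493, 0.1038]
ft_force: [-0.1, -0.1, -0.2]
grip_width: 0.0477
at 53.8 [0.5802, -0.2493, 0.1038] zaxis [0.038, -0.001, -0.999] q6 -0.29 w 0.0477 F [-0.1, -0.1, -0.2]
n 1 xyz [-0.005, -0.002, 0.499] turn total -0.0
[[186.2266182  285.03870431]]
39 [187.61538462 211.35897436] [[ 0.46396206 -0.14523728]]
274 [186.56569343 285.62773723] [[ 0.58432318 -0.25020015]]
428 [157.55841121 309.27803738] [[ 0.58139327 -0.31507016]]
```

```bash
python3 -m creep '0.56 0.006 -0.002 0.2 0;0.56 0.006 -0.002 0.4 0;0.56 0.006 -0.002 0.5 0;0.56 0.006 -0.002 0.5 0'| egrep 'pos|ft_f|wid'; for i in 1 2 3 4; do python3 -m creep '0.56 0 0 0.012 0;0.56 0 0 0.012 0' | egrep 'pos|ft_f'; done
```

```text
eef_pos: [0.5823, -0.2498, 0.0292]
ft_force: [0.4, -0.6, -0.5]
grip_width: 0.0476
eef_pos: [0.5847, -0.2507, 0.0299]
ft_force: [0.4, -0.7, 0.3]
eef_pos: [0.584, -0.2503, 0.027]
ft_force: [-0.4, 0.4, 0.6]
eef_pos: [0.5838, -0.2502, 0.0247]
ft_force: [1.4, -0.1, 0.1]
eef_pos: [0.5839, -0.2502, 0.0229]
ft_force: [0.2, 0.9, 0.2]
```

```bash
python3 -m creep '0.56 0 0 -0.004 0;0 0 0 -0.004 0;0 0 0 -0.004 0;0 0 0 -0.004 0;0 0 0 -0.004 0' | egrep 'pos|ft_f|wid|grasp';  python3 -m creep '0 0 0 -0.05 0;0 0 0 -0.1 0;0 0 0 -0.2 0;0 0 0 -0.4 0;0 0 0 -0.55 0;0 0 0 -0.55 0'| egrep 'pos|wid'; python3 - <<'E'
from h import *
r=look()[38]; path((r[3]+.0008,r[4],.1,r[2]+np.pi/2))
E
```

```text
eef_pos: [0.5842, -0.2504, 0.0239]
ft_force: [-0.4, -0.3, 0.9]
grip_width: 0.0353
grasp_force: 59.7
eef_pos: [0.5826, -0.251, 0.1097]
grip_width: 0.0349
30 2 [0.6399, 0.2697, -0.3606, 0.5987, 0.2852] 0.0387
46 2 [0.6403, 0.1421, -0.4874, 0.5873, 0.1702] 0.0546
38 2 [0.4994, 0.3146, 0.0096, 0.4474, 0.3141] 0.0471
22 2 [0.4829, 0.1658, -0.5202, 0.4517, 0.1837] 0.0308
at 56.8 [0.5806, -0.2501, 0.1064] zaxis [0.041, -0.003, -0.999] q6 -0.29 w 0.035 F [-0.4, 0.4, -0.7]
n 4 xyz [0.337, 0.905, -0.001] turn total -0.043
```

setting30 was just knocked to (0.640, 0.270). I place disc38 first, then re-lay disc30 on the same trip.

```bash
for i in 1 2 3; do python3 -m creep '0 0.337 0.905 0 0;0 0.337 0.905 0 0;0 0.337 0.905 0 0;0 0.337 0.905 0 0;0 0.337 0.905 0 0' |egrep 'pos'; done; python3 -m creep '0 0.337 0.905 0 -0.043;0 0.337 0.905 0 -0.043;0 0.337 0.905 0 -0.043;0 0.337 0.905 0 -0.043;0 0.337 0.905 0 -0.043;0 0.337 0.905 0 -0.043' |egrep 'pos|wid'; python3 - <<'E'
from h import *
path((.4474+.0008,.3141,-.004,.0096+np.pi/2))
E
```

```text
eef_pos: [0.548, -0.11, 0.1041]
eef_pos: [0.5155, 0.0306, 0.1027]
eef_pos: [0.4823, 0.1715, 0.1009]
eef_pos: [0.4491, 0.3123, 0.0992]
grip_width: 0.0349
at 59.4 [0.4491, 0.3123, 0.0992] zaxis [0.041, -0.003, -0.999] q6 0.62 w 0.0349 F [0.1, 0.2, -1.0]
n 1 xyz [0.034, 0.015, 0.687] turn total -0.001
```

```bash
python3 -m creep '0 0.034 0.003 0.2 0;0 0.034 0.003 0.5 0;0 0.034 0.003 0.69 0;0 0.034 0.003 0.69 0;0 0.034 0.003 0.69 0' |egrep 'pos|ft_f'; for i in 1 2 3 4; do python3 -m creep '0 0 0 0.018 0;0 0 0 0.018 0' |egrep 'pos|ft_f'; done
```

```text
eef_pos: [0.4488, 0.3141, -0.0032]
ft_force: [0.7, 0.7, 0.2]
eef_pos: [0.4485, 0.3146, -0.0061]
ft_force: [-0.7, 1.3, -0.2]
eef_pos: [0.4478, 0.3141, -0.0099]
ft_force: [-0.3, 0.7, -0.1]
eef_pos: [0.4478, 0.314, -0.0129]
ft_force: [-0.3, -0.4, -0.0]
eef_pos: [0.4482, 0.3142, -0.0137]
ft_force: [-3.8, -2.2, 10.1]
```

```bash
python3 -m creep '0 0 0 -0.008 0;0.6 0 0 -0.008 0;0.6 0 0 -0.008 0;0.6 0 0 -0.008 0;0.6 0 0 -0.1 0;0.6 0 0 -0.3 0;0.6 0 0 -0.6 0;0.6 0 0 -0.8 0;0.6 0 0 -0.8 0'|egrep 'pos|ft_f'
python3 - <<'E'
from h import *
r=look()
for c in ("top","scene"):
    im=camera(c)
    print(c,[(np.round(d["at"],4).tolist(),round(d["conf"],2)) for d in spot_point("disc30",c)])
    cv2.imwrite(f"pics/d_{c}.png",im[:,:,::-1])
    if c=="top": A=im[140:270,60:220]
    else: A2=im[90:220,280:440]
cv2.imwrite("pics/d1.png",cv2.resize(np.hstack([A,A2]),None,fx=2.5,fy=2.5,interpolation=cv2.INTER_CUBIC)[:,:,::-1])
E
```

```text
eef_pos: [0.4453, 0.316, 0.1087]
ft_force: [0.2, -0.5, -0.2]
30 2 [0.6399, 0.2698, -0.3666, 0.5989, 0.2856] 0.0387
46 2 [0.6404, 0.1421, -0.4814, 0.5872, 0.1699] 0.0546
38 2 [0.4994, 0.3147, 0.0071, 0.4474, 0.3144] 0.047
22 2 [0.483, 0.1659, -0.5287, 0.4519, 0.184] 0.0308
top [([0.5764, -0.3161, 0.0256], 0.7), ([0.4536, 0.1868, 0.0018], 0.63), ([0.6101, 0.2886, -0.0019], 0.63), ([0.4451, 0.3134, 0.0006], 0.52)]
scene [([0.5752, -0.3122, 0.0236], 0.75), ([0.6128, 0.2837, 0.0055], 0.71), ([0.4483, 0.3165, -0.0005], 0.64), ([0.446, 0.1807, 0.0016], 0.61)]
```

View pics/d1.png

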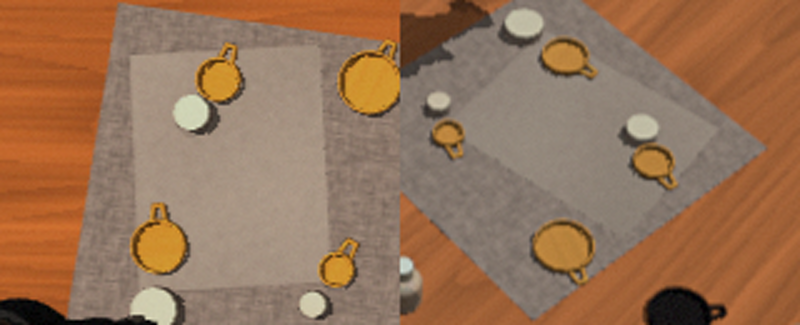

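The knock pushed disc30 too: it now touches setting30 (left crop 192,113). I measure it and re-lay it.

```bash
cat >> h.py <<'E'
def pale(c,near,z=.014,R0=.04,im=None):
    "pale stone disc near a place: brighter, lower-saturation than the mat; returns circle fits"
    im=camera(c) if im is None else im
    m=cv2.inRange(im,(175,175,150),(255,255,255));out=[]
    for a,ctr,k in blobs(m,25):
        p=ray(c,[ctr],z)[0]
        if np.hypot(*(p-near))<R0: 
            cn,_=cv2.findContours(k.astype(np.uint8),cv2.RETR_EXTERNAL,cv2.CHAIN_APPROX_NONE);w=ray(c,max(cn,key=len)[:,0],z)
            (x,y),r=cv2.minEnclosingCircle((w*1000).astype(np.float32)); out.append(np.round([*p,x/1000,y/1000,2*r/1000+.002],4).tolist())
    return out
E
python3 - <<'E'
from h import *
for c in("top","scene"):
    im=cv2.imread(f"pics/d_{c}.png")[:,:,::-1].copy()
    for n in((.612,.287),(.4474,.314),(.4518,.184)): print(c,pale(c,n,im=im))
path((.612,.287,.03,1.08))
E
```

```text
top [[0.6118, 0.2894, 0.6117, 0.2892, 0.0303]]
top [[0.4501, 0.3134, 0.4475, 0.3152, 0.0379]]
top [[0.4541, 0.1845, 0.4542, 0.1844, 0.0216]]
scene [[0.6097, 0.2892, 0.6095, 0.289, 0.0288]]
scene [[0.4459, 0.3149, 0.4451, 0.315, 0.037]]
scene [[0.453, 0.1838, 0.4521, 0.1847, 0.0209]]
at 62.5 [0.4424, 0.3138, 0.1034] zaxis [0.039, -0.004, -0.999] q6 0.62 w 0.0515 F [-0.2, 0.4, -0.3]
n 2 xyz [-0.555, -0.093, 0.267] turn total 0.159
```

```bash
python3 -m creep '0.46 -0.55 -0.08 0 0;0.46 -0.55 -0.08 0 0;0.46 -0.55 -0.08 0 0;0.46 -0.55 -0.08 0 0' |egrep 'pos';python3 -m creep '0.46 -0.55 -0.08 0.25 0.17;0.46 -0.55 -0.08 0.25 0.17;0.46 -0.55 -0.08 0.25 0.17;0.46 -0.55 -0.08 0.25 0.17;0.46 -0.55 -0.08 0.25 0.17;0.46 -0.55 -0.08 0.25 0.17' |egrep 'pos'; python3 - <<'E'
from h import *
path((.6113,.289,.0,1.05))
E
```

```text
eef_pos: [0.5245, 0.3028, 0.107]
eef_pos: [0.6094, 0.2923, 0.0746]
at 63.7 [0.6094, 0.2923, 0.0746] zaxis [0.041, -0.003, -0.999] q6 0.98 w 0.0393 F [0.8, -0.4, 0.1]
n 1 xyz [-0.004, -0.022, 0.498] turn total -0.001
```

```bash
python3 -m creep '0.46 -0.004 -0.022 0.2 0;0.46 -0.004 -0.022 0.35 0;0.46 -0.004 -0.022 0.35 0;0.46 -0.004 -0.022 0.35 0' |egrep 'pos'; python3 - <<'E'
from h import *
path((.6113,.289,-.0115,1.05))
E
```

```text
eef_pos: [0.6114, 0.289, 0.0227]
at 64.2 [0.6114, 0.289, 0.0227] zaxis [0.042, -0.002, -0.999] q6 0.98 w 0.0389 F [-0.6, 0.1, 0.7]
n 1 xyz [0.009, -0.005, 0.228] turn total -0.001
```

Then grip and move to the new spot: (0.5989, 0.2856), low over the bench.

```bash
python3 -m creep '0.46 0.005 -0.003 0.1 0;0.46 0.005 -0.003 0.2 0;0.46 0.005 -0.003 0.225 0;0.46 0.005 -0.003 0.225 0;0 0.005 -0.003 0.225 0;0 0.005 -0.003 0.225 0;0 0.005 -0.003 0.225 0;0 0.005 -0.003 0.225 0' |egrep 'pos|ft_f|wid'; python3 - <<'E'
from h import *
r=look(); path((.5997,.2856,.0,None))
E
```

```text
eef_pos: [0.6117, 0.2886, -0.0118]
ft_force: [-0.2, 0.5, 1.5]
grip_width: 0.0269
30 2 [0.6399, 0.2697, -0.3608, 0.5987, 0.2852] 0.0389
46 2 [0.6403, 0.1421, -0.4861, 0.5873, 0.1702] 0.0547
38 2 [0.499, 0.3148, 0.0169, 0.447, 0.3139] 0.0471
22 2 [0.4838, 0.1659, -0.542, 0.453, 0.1845] 0.0298
at 65.3 [0.6117, 0.2885, -0.0118] zaxis [0.042, -0.002, -0.999] q6 0.98 w 0.027 F [0.5, -1.0, 0.8]
n 1 xyz [0.056, -0.056, -0.082] turn total 0.0
```

```bash
python3 -m creep '0 0 0 -0.04 0;0 0.056 -0.056 -0.04 0;0 0.056 -0.056 -0.04 0;0 0.056 -0.056 -0.04 0;0 0.056 -0.056 0 0;0 0.056 -0.056 0.004 0;0 0.056 -0.056 0.004 0' |egrep 'pos|ft_f|wid'
```

```text
eef_pos: [0.601, 0.2858, -0.0118]
ft_force: [-2.1, -0.5, 6.5]
grip_width: 0.0267
```

```bash
python3 -m creep '0 0 0 -0.015 0;0 0.006 -0.006 -0.015 0;0 0.006 -0.006 0 0;0.46 0.006 -0.006 -0.003 0;0.46 0.006 -0.006 -0.003 0;0.46 0.006 -0.006 -0.003 0;0.46 0.006 -0.006 -0.1 0;0.46 0.006 -0.006 -0.3 0;0.46 0.006 -0.006 -0.6 0;0.46 0.006 -0.006 -0.75 0;0.46 0.006 -0.006 -0.75 0'|egrep 'pos|ft_f'; python3 - <<'E'
from h import *
h=handle(38)+[.0008,0];path((*h,.1,TB))
E
```

```text
eef_pos: [0.5961, 0.2864, 0.1029]
ft_force: [0.1, 0.4, -0.3]
at 67.5 [0.5961, 0.2864, 0.1029] zaxis [0.047, 0.0, -0.999] q6 0.98 w 0.0394 F [0.1, 0.4, -0.3]
n 4 xyz [-0.335, -0.824, -0.001] turn total -0.127
```

```bash
for i in 1 2 3; do python3 -m creep '0 -0.335 -0.824 0 0;0 -0.335 -0.824 0 0;0 -0.335 -0.824 0 0;0 -0.335 -0.824 0 0;0 -0.335 -0.824 0 0' |egrep 'pos'; done; python3 -m creep '0 -0.335 -0.824 0 -0.127;0 -0.335 -0.824 0 -0.127;0 -0.335 -0.824 0 -0.127;0 -0.335 -0.824 0 -0.127;0 -0.335 -0.824 0 -0.127' |egrep 'pos|wid'; python3 - <<'E'
from h import *
h=handle(38)+[.0008,0];path((*h,.0505,TB))
r=look()
for c in("top","scene"):
    im=camera(c)
    for n in (22,30,38): print(c,n,pale(c,r[n][3:],im=im))
E
```

```text
eef_pos: [0.5758, 0.1545, 0.0984]
eef_pos: [0.5577, 0.0229, 0.0983]
eef_pos: [0.5391, -0.1092, 0.0979]
eef_pos: [0.5206, -0.2414, 0.0974]
grip_width: 0.0004
at 70.0 [0.5206, -0.2414, 0.0974] zaxis [0.041, -0.002, -0.999] q6 -0.32 w 0.0004 F [-0.2, -0.0, 0.8]
n 1 xyz [0.001, -0.004, 0.313] turn total 0.0
30 2 [0.6402, 0.2697, -0.3742, 0.5992, 0.2858] 0.0387
46 2 [0.6403, 0.1421, -0.4871, 0.5872, 0.1702] 0.0546
38 2 [0.4994, 0.3148, 0.0064, 0.4474, 0.3144] 0.047
22 2 [0.483, 0.1658, -0.5296, 0.4519, 0.184] 0.0308
top 22 [[0.4541, 0.1845, 0.4542, 0.1844, 0.0216]]
top 30 [[0.5989, 0.2859, 0.599, 0.286, 0.0303]]
top 38 [[0.4475, 0.315, 0.4475, 0.3152, 0.0379]]
scene 22 [[0.4523, 0.1847, 0.4521, 0.1847, 0.0209]]
scene 30 [[0.5973, 0.2861, 0.5972, 0.2861, 0.0293]]
scene 38 [[0.4453, 0.3149, 0.4453, 0.3152, 0.0378]]
```

All three discs are within 1–2 mm of target. I push handle38 down, then do handle46.

```bash
python3 -m creep '0 0.005 -0.004 0.15 0;0 0.005 -0.004 0.22 0;0 0.005 -0.004 0.27 0;0 0.005 -0.004 0.3 0;0 0.005 -0.004 0.33 0;0 0.005 -0.004 0.34 0;0 0.005 -0.004 0.345 0;0 0.005 -0.004 0.345 0' |egrep 'pos|ft_f'; python3 -m creep '0 0 0 -0.15 0;0.4 0 0 -0.26 0;0.4 0 0 -0.26 0;0.4 0 -0.427 -0.26 0;0.4 0 -0.427 -0.26 0;0.4 0 -0.427 -0.26 0'|egrep 'pos|ft_f'; python3 - <<'E'
from h import *
h=handle(46)+[.0008,0];path((*h,.036,TB))
E
```

```text
eef_pos: [0.5215, -0.2437, 0.0509]
ft_force: [-11.3, 5.7, 28.8]
eef_pos: [0.5111, -0.3072, 0.0834]
ft_force: [0.0, 0.5, 0.3]
at 72.0 [0.5111, -0.3072, 0.0834] zaxis [0.039, -0.001, -0.999] q6 -0.42 w 0.0338 F [0.0, 0.5, 0.3]
n 1 xyz [-0.007, 0.012, 0.316] turn total -0.001
```

```bash
python3 -m creep '0.4 -0.005 0.012 0.15 0;0.4 -0.005 0.012 0.28 0;0.4 -0.005 0.012 0.315 0;0.4 -0.005 0.012 0.315 0;0 -0.005 0.012 0.315 0;0 -0.005 0.012 0.315 0;0 -0.005 0.012 0.315 0;0 -0.005 0.012 0.315 0'|egrep 'pos|ft_f|wid'; python3 -m creep '0 0 0 -0.02 0;0 0 0 -0.04 0;0 0 0 -0.06 0;0 0 0 -0.08 0;0 0 0 -0.087 0;0 0 0 -0.087 0;0 0 0 -0.087 0'|egrep 'pos|ft_f|wid'; python3 -m creep '0.4 0 0 0 0;0.4 0 0 0 0;0.4 0 0 -0.2 0;0.65 0 0 -0.35 0;0.65 0 0 -0.35 0;0.65 -0.2 0 -0.35 0;0.65 -0.413 0 -0.35 0;0.65 -0.413 0 -0.35 0;0.65 -0.413 0 -0.35 0'|egrep 'pos|ft_f|wid'; python3 - <<'E'
from h import *
w=well(46)+[.0008,0];path((*w,.027,TB))
im=camera("scene"); print(proj("scene",[*well(46),.052]))
for a,c,m in blobs(cv2.inRange(cv2.cvtColor(im,cv2.COLOR_RGB2HSV),(0,0,150),(180,90,255)),30):
    if 130<c[0]<260 and 210<c[1]<330: print(a,c,ray("scene",[c],.052))
E
```

```text
eef_pos: [0.5154, -0.3062, 0.0386]
ft_force: [-0.3, 0.3, 6.6]
grip_width: 0.0108
eef_pos: [0.5153, -0.3062, 0.0504]
ft_force: [3.9, -2.2, -4.1]
grip_width: 0.0107
eef_pos: [0.5721, -0.3127, 0.1038]
ft_force: [0.3, 0.2, -0.2]
grip_width: 0.0555
at 75.0 [0.5721, -0.3127, 0.1038] zaxis [0.038, -0.001, -0.999] q6 -0.38 w 0.0555 F [0.3, 0.2, -0.2]
n 1 xyz [-0.006, -0.003, 0.513] turn total -0.0
[[156.05105549 306.22700861]]
674 [177.69881306 220.70474777] [[ 0.46630273 -0.17290586]]
425 [156.41647059 307.37411765] [[ 0.57713366 -0.31426215]]
```

```bash
python3 -m creep '0.65 0.004 -0.003 0.2 0;0.65 0.004 -0.003 0.4 0;0.65 0.004 -0.003 0.505 0;0.65 0.004 -0.003 0.505 0'| egrep 'pos|ft_f|wid'; for i in 1 2 3 4; do python3 -m creep '0.65 0 0 0.012 0;0.65 0 0 0.012 0' | egrep 'pos|ft_f'; done
```

```text
eef_pos: [0.5744, -0.3134, 0.0284]
ft_force: [0.6, -1.0, -0.2]
grip_width: 0.0558
eef_pos: [0.5768, -0.3144, 0.0293]
ft_force: [0.0, -0.4, 0.0]
eef_pos: [0.5762, -0.314, 0.0264]
ft_force: [-0.3, 0.7, 0.0]
eef_pos: [0.576, -0.3138, 0.0241]
ft_force: [0.3, -0.3, -0.9]
eef_pos: [0.576, -0.3139, 0.0223]
ft_force: [-1.2, 0.2, 0.4]
```

```bash
python3 -m creep '0.65 0 0 -0.002 0;0 0 0 -0.002 0;0 0 0 -0.002 0;0 0 0 -0.002 0;0 0 0 -0.002 0' | egrep 'pos|ft_f|wid|grasp';  python3 -m creep '0 0 0 -0.05 0;0 0 0 -0.1 0;0 0 0 -0.2 0;0 0 0 -0.4 0;0 0 0 -0.55 0;0 0 0 -0.55 0'| egrep 'pos|wid'; python3 - <<'E'
from h import *
r=look()[46]; path((r[3]+.0008,r[4],.1,r[2]+np.pi/2))
E
```

```text
eef_pos: [0.5763, -0.314, 0.023]
ft_force: [-0.4, -0.5, 0.9]
grip_width: 0.0432
grasp_force: 60.8
eef_pos: [0.5747, -0.3148, 0.1089]
grip_width: 0.0432
30 2 [0.6402, 0.2697, -0.3713, 0.5992, 0.2857] 0.0387
46 2 [0.6403, 0.1421, -0.4881, 0.5873, 0.1703] 0.0547
38 2 [0.4994, 0.3147, 0.0046, 0.4474, 0.3145] 0.047
22 1 [0.4831, 0.1665, -0.5409, 0.4522, 0.1851] 0.0308
at 78.0 [0.5728, -0.3137, 0.1055] zaxis [0.041, -0.003, -0.999] q6 -0.38 w 0.0429 F [-1.1, 0.0, -1.1]
n 4 xyz [0.076, 0.803, 0.008] turn total 0.115
```

```bash
for i in 1 2 3; do python3 -m creep '0 0.076 0.803 0.008 0;0 0.076 0.803 0.008 0;0 0.076 0.803 0.008 0;0 0.076 0.803 0.008 0;0 0.076 0.803 0.008 0' |egrep 'pos'; done; python3 -m creep '0 0.076 0.803 0.008 0.115;0 0.076 0.803 0.008 0.115;0 0.076 0.803 0.008 0.115;0 0.076 0.803 0.008 0.115;0 0.076 0.803 0.008 0.115;0 0.076 0.803 0.008 0.115' |egrep 'pos|wid'; python3 - <<'E'
from h import *
path((.5873+.0008,.1702,-.004,-.487+np.pi/2))
E
```

```text
eef_pos: [0.5764, -0.1939, 0.1034]
eef_pos: [0.5807, -0.0737, 0.1025]
eef_pos: [0.5846, 0.0472, 0.1011]
eef_pos: [0.5886, 0.1683, 0.0999]
grip_width: 0.0437
at 80.7 [0.5886, 0.1683, 0.0999] zaxis [0.041, -0.003, -0.999] q6 0.78 w 0.0437 F [-0.2, -0.2, -0.3]
n 1 xyz [0.035, -0.002, 0.692] turn total -0.001
```

```bash
python3 -m creep '0 0.03 -0.011 0.2 0;0 0.03 -0.011 0.5 0;0 0.03 -0.011 0.69 0;0 0.03 -0.011 0.69 0;0 0.03 -0.011 0.69 0' |egrep 'pos|ft_f'; for i in 1 2 3 4; do python3 -m creep '0 0 0 0.018 0;0 0 0 0.018 0' |egrep 'pos|ft_f|wid'; done
```

```text
eef_pos: [0.589, 0.1701, -0.0025]
ft_force: [0.7, -0.6, -0.2]
eef_pos: [0.5888, 0.1706, -0.0054]
ft_force: [0.0, -1.2, -0.2]
grip_width: 0.0436
eef_pos: [0.5879, 0.1704, -0.0093]
ft_force: [0.3, 0.6, -0.6]
grip_width: 0.0431
eef_pos: [0.5879, 0.1703, -0.0123]
ft_force: [-0.2, -0.2, 0.2]
grip_width: 0.0432
eef_pos: [0.5885, 0.1704, -0.0141]
ft_force: [-1.0, -0.2, 3.4]
grip_width: 0.0433
```

Contact at the right place (0.5885, 0.1704). I release, retreat, and return to handle46.

```bash
python3 -m creep '0 0 0 0 0;0.7 0 0 -0.006 0;0.7 0 0 -0.006 0;0.7 0 0 -0.006 0;0.7 0 0 -0.1 0;0.7 0 0 -0.3 0;0.7 0 0 -0.6 0;0.7 0 0 -0.8 0;0.7 0 0 -0.8 0'|egrep 'pos|ft_f'; python3 - <<'E'
from h import *
h=handle(46)+[.0008,0];path((*h,.1,TB))
E
```

```text
eef_pos: [0.586, 0.1715, 0.1098]
ft_force: [1.0, 0.6, -0.2]
at 83.4 [0.586, 0.1715, 0.1098] zaxis [0.049, -0.0, -0.999] q6 0.78 w 0.0598 F [1.0, 0.6, -0.2]
n 4 xyz [-0.266, -0.759, 0.011] turn total -0.115
```

```bash
for i in 1 2 3; do python3 -m creep '0 -0.266 -0.759 0.011 0;0 -0.266 -0.759 0.011 0;0 -0.266 -0.759 0.011 0;0 -0.266 -0.759 0.011 0;0 -0.266 -0.759 0.011 0' |egrep 'pos'; done; python3 -m creep '0 -0.266 -0.759 0.011 -0.115;0 -0.266 -0.759 0.011 -0.115;0 -0.266 -0.759 0.011 -0.115;0 -0.266 -0.759 0.011 -0.115;0 -0.266 -0.759 0.011 -0.115;0 -0.266 -0.759 0.011 -0.115' |egrep 'pos|wid'; python3 - <<'E'
from h import *
h=handle(46)+[.0008,0];path((*h,.0505,TB))
E
```

```text
eef_pos: [0.5656, 0.0526, 0.103]
eef_pos: [0.5478, -0.0661, 0.1011]
eef_pos: [0.5299, -0.1854, 0.0991]
eef_pos: [0.5119, -0.305, 0.0972]
grip_width: 0.0002
at 86.0 [0.5119, -0.305, 0.0972] zaxis [0.041, -0.003, -0.999] q6 -0.42 w 0.0002 F [0.0, -0.9, 1.7]
n 1 xyz [-0.003, -0.003, 0.312] turn total 0.0
```

Push down, then lift and back well away from the block (up and toward the base) for the final look.

```bash
python3 -m creep '0 0.002 -0.003 0.15 0;0 0.002 -0.003 0.22 0;0 0.002 -0.003 0.27 0;0 0.002 -0.003 0.3 0;0 0.002 -0.003 0.33 0;0 0.002 -0.003 0.34 0;0 0.002 -0.003 0.345 0;0 0.002 -0.003 0.345 0' |egrep 'pos|ft_f'; python3 -m creep '0 0 0 -0.3 0;0 0 0 -0.6 0;0 0.6 -0.3 -0.7 0;0 0.9 -0.6 -0.7 0;0 0.9 -0.6 -0.7 0;0 0.9 -0.6 -0.7 0;0 0.9 -0.6 -0.7 0'|egrep 'pos|ft_f'; python3 -m creep '0 0.6 -0.6 0 0;0 0.6 -0.6 0 0;0 0.6 -0.6 0 0;0 0.6 -0.6 0 0;0 0.6 -0.6 0 0'|egrep 'pos'; python3 - <<'E'
from h import *
r=look()
ims={c:camera(c) for c in("top","scene")}
for c in ims:
    for n in r: print(c,n,pale(c,r[n][3:],im=ims[c]))
    print(c,[(np.round(d["at"],4).tolist(),round(d["conf"],2)) for d in spot_point("handle22",c)])
for t in "charcoal flux tin anvil gluestick".split(): print(t,[np.round(d["at"],3).tolist() for d in spot_point(t,"top")][:2])
cv2.imwrite("pics/e1.png",np.vstack([np.hstack([cv2.resize(ims["top"][130:270,80:220],(400,400),interpolation=cv2.INTER_CUBIC),cv2.resize(ims["scene"][200:340,120:260],(400,400),interpolation=cv2.INTER_CUBIC)])])[:,:,::-1])
E
```

```text
eef_pos: [0.5132, -0.3069, 0.0509]
ft_force: [-12.3, 7.9, 29.0]
eef_pos: [0.3643, -0.3794, 0.1448]
ft_force: [0.0, -0.2, -0.4]
eef_pos: [0.2648, -0.4561, 0.1405]
30 2 [0.6413, 0.2688, -0.3064, 0.5994, 0.2821] 0.0387
46 2 [0.6404, 0.1423, -0.4831, 0.5872, 0.1702] 0.0546
38 2 [0.4994, 0.3149, -0.0041, 0.4474, 0.3151] 0.047
22 2 [0.4829, 0.1659, -0.5258, 0.4518, 0.184] 0.0308
top 30 [[0.5988, 0.2859, 0.599, 0.286, 0.0303]]
top 46 [[0.5877, 0.1719, 0.5877, 0.1717, 0.0464]]
top 38 [[0.4473, 0.3148, 0.4475, 0.315, 0.0377]]
top 22 [[0.4541, 0.1845, 0.4542, 0.1844, 0.0216]]
top [([0.5283, -0.1841, 0.0668], 0.53), ([0.5236, -0.2405, 0.0717], 0.44), ([0.511, -0.3021, 0.0676], 0.44), ([0.5385, -0.1261, 0.066], 0.41), ([0.5896, 0.1665, -0.0023], 0.33), ([0.5973, 0.2864, -0.0022], 0.18)]
scene 30 [[0.5976, 0.2858, 0.5977, 0.286, 0.0284]]
scene 46 [[0.5861, 0.1717, 0.5863, 0.1715, 0.0453]]
scene 38 [[0.4462, 0.3148, 0.4458, 0.3154, 0.0356]]
scene 22 [[0.4531, 0.1836, 0.4531, 0.1836, 0.0175]]
scene [([0.5186, -0.2433, 0.0623], 0.6), ([0.5357, -0.1268, 0.0637], 0.54), ([0.5297, -0.1862, 0.0681], 0.52), ([0.5118, -0.3069, 0.0662], 0.49)]
charcoal [[0.431, 0.009, -0.001], [0.679, -0.193, 0.001]]
flux [[0.524, -0.242, 0.072], [0.572, 0.008, 0.0]]
tin [[0.682, -0.285, -0.003]]
anvil [[0.452, -0.162, -0.003], [0.508, -0.302, 0.068]]
gluestick [[0.678, -0.189, -0.001], [0.431, 0.006, 0.002]]
```

View pics/e1.png

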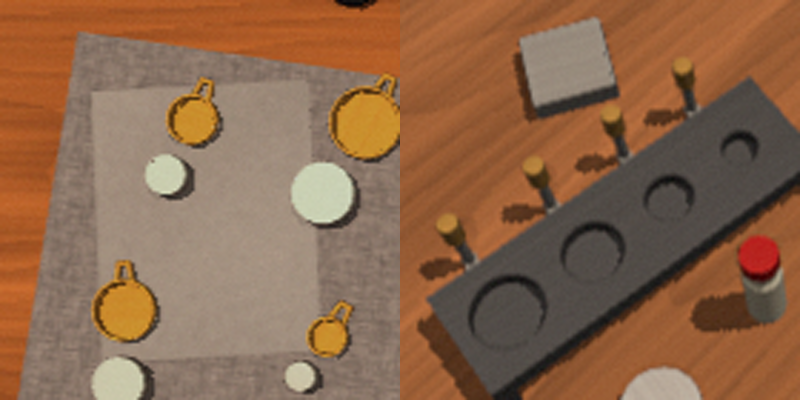

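The last picture shows all wells empty and all four knobs down. Each disc lies about 1 cm from its own setting, opposite the loop, and the bystanders have not moved.

```bash
python3 -c "
from workcell import ticket;print(ticket.job_done())"
```

```text
the job is handed in; nothing more can be done
None
```

I handed the job in at about 89 s: all four discs lie flat about 1 cm from their own settings, opposite the loops, all four ejector handles are pushed fully down, and disc30 was re-laid after its setting got knocked mid-run.

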